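Return the screwdriver and latch the keeper bar

TASK

Put the loose yellow screwdriver back in the screwdriver rack: lay it down in the empty slot marked with the yellow strip, handle fully down on both saddles and blade pointing the same way as the other two, its handle lined up with theirs. Then take the keeper bar by its orange knob, or push it, and swing it shut across the handles until it snaps past its spring catch and stays against the stop. Leave the red and green screwdrivers in their slots and do not disturb the other things on the bench.

Things in the scene. Friction and masses are not known exactly. Their poses are not given: they have to be found in the camera images.
- rack: Screwdriver rack, fixed: blue base 225 x 210 x 12 mm (x -75 to +150). Three slots along its x at y = -52, 0, +52 mm, each a pair of grey saddles 12 mm thick at x = -42 and +42 mm. Notches 31 mm wide with sloped lead-ins, floor 30 mm, ridges 48 mm above the bench. Origin at bench level under the middle of the centre slot; x points the way the blades lie, z up.
- strip: Flat yellow marking strip (30 mm wide, 2 mm thick, on the base plate, 12 mm above the bench) in the one empty slot. Origin at its underside, on the slot's centre line midway between the two saddles; x along the slot like the rack's x.
- driver: The loose yellow screwdriver, 202 mm long, about 120 g: square rounded handle 110 x 24 x 24 mm with black bands, then a round steel shaft 7 mm thick and 90 mm long. Origin at the middle of the handle's underside; x points from handle to blade, z up as it lies.
- driver_mid (a point): Middle of the yellow screwdriver's handle, on its axis (12 mm above its underside, 55 mm from each handle end). When lying home in the slot it is straight above the strip's origin, 42 mm above the bench.
- driver_tip (a point): Blade tip of the yellow screwdriver, on its axis, 147 mm from driver_mid.
- driver_red: Red screwdriver of the same size and shape, lying in one of the other slots (origin at the middle of its handle's underside, 30 mm above the bench; x towards the blade). Leave it.
- driver_green: Green screwdriver of the same size and shape, lying in the other slot. Leave it.
- keeper (a joint): Angle of the keeper bar (rad) about a vertical hinge: 0 = shut on its stop, lying along the rack's -y across the handles at x = +42 mm; 1.57 = pointing along the rack's +x, clear of the slots; at most 2.0. Catch: a spring ball on a dark block at the rack's -y side; the bar meets it near 0.09, tops it at 0.042, then snaps to 0. Takes 2 to 5 N at the knob. Elsewhere the bar stays where left.
- keeper_knob (a point): Centre of the top of the orange knob, an upright cylinder 20 mm in diameter and 40 mm tall (70 to 110 mm above the bench) on the bar, 165 mm from the hinge axis. The bar is aluminium, 16 mm wide, 200 mm long, 60 to 70 mm above the bench, 6 mm over the handles when shut.
- keeper_hinge (a point): Top of the keeper bar's hinge (79 mm above the bench), on its vertical axis, at rack x = +42, y = +90 mm.
- spool: Bystander: grey solder spool standing on end, 62 mm in diameter, 50 mm tall, origin at centre of its underside.
- bin: Bystander: open blue parts bin 150 x 100 x 70 mm, origin at centre of its underside.
- meter: Bystander: black hand-held test meter lying flat, 170 x 85 x 40 mm, origin at centre of its underside.
- catch_ball_center (a point): Centre of the brass ball of the spring catch, 16 mm in diameter, 49 mm above the bench, under the keeper bar's free end when shut.

How it is judged:
By the outcome, as a careful person would: the job done as asked, in the order asked, and still so for the second after the job is handed in, with the robot touching nothing.
It also fails if it takes over 64 s, if anything falls off the work surface, if the arm or the gripper's body presses on something with over 40 N, if the wrist force passes 120 N, or if a joint passes its speed limit or range.

ROBOT

A 6-joint arm with a two-finger parallel gripper is mounted at the origin on the work surface. World frame = base frame: x ahead of the robot, y to its left, z up, the work surface at z = 0. Lengths are in m, angles in rad, forces in N, time in s.
With the tool pointing down it reaches from about 0.325 to 0.9 m from the base axis. Payload 3.5 kg.
Tool frame: the origin (TCP) lies at the centre of the arm's flange, where the gripper is bolted on; the fingertips stand 173 mm ahead of it and the grasp point (between the pads) lies 155 mm ahead of it; x points along the fingers, y is the direction in which the jaws open and shut, and the axes are right-handed (so a half turn about x gives the same grasp; the last joint's range is limited). The gripper opens to 85 mm and grips with 20 to 120 N. Pads are 22 mm wide; open, the fingers measure 114 mm over their backs; the gripper's body (76 mm by 85 mm) begins 54 mm behind the grasp point. The pads swing forward as they close: fully open they stand 13 mm farther back than shut.
Start: joints at [-1.354, 0.276, -0.026, 1.268, 0, 1.467], TCP at [0.196, -0.593, 0.405] pointing down, gripper open.
Joint ranges: [-3.12, 3.12], [-0.85, 1.88], [-1.08, 1.24], [-1.95, 2.15], [-1.57, 1.53], [-3.14, 3.14]. Speed limits (rad/s): [2.57, 2.57, 3.14, 3.14, 3.14, 3.14].

INTERFACE

Orientations are given as a rotation vector (axis times angle).
In Python, from workcell import state, eyes, order gives the robot as it stands.
- The arm moves only by the tool arm_command, never from a script. Its argument "series" is a list of rows, each a list of 3 entries, a list of its own where there are three numbers: the turn, a rotation vector about the tool's x, y, z in rad, then the shift along the tool's x, y, z in cm, then the opening, from -1 (shut) to 1 (fully open). A call has 1 to 12 rows; each row shifts and turns the pose as measured when the row begins, along the tool's axes as they then stand; what a row does not reach is not made up. A row lasts 1/8 s, in which the tool goes at most 62.5 mm and 10.7 degrees, less where a joint would pass 70% of its speed; a pose out of reach is approached as far as the arm can. A call with a gripper value outside its range is refused whole. The fingers move at their own pace and stop on an object; the grip force is fixed at half the most. Time passes only in rows, so rows that do not move let the fingers close. It gives the time, the measured TCP pose, the force and the opening at its end, in the units of the state.
- state(): the state, without advancing time (a new reading comes with each control period).
- eyes.capture(name): name is "side" or "top" or "wrist"; returns (picture, depth): 480x640x3 uint8, red, green, blue; 480x640 float32, m along the optical axis (not along the pixel's ray), 0 where there is no reading.
- eyes.get_calibration(name): a dict with "mtx" (3x3 intrinsics, pixels), "rvec" (rotation vector, rad) and "tvec" (3), from world to camera coordinates, as OpenCV has them. Camera axes: x right, y down, z forward; pixel columns grow to the right and rows downward; lengths in m; the calibration is good to about 2 mm. A picture is of the moment at which its call begins: read the wrist's pose just before it. get_calibration takes no time and is no camera call; for the wrist camera it gives the pose at the moment of the call.
- order.close_job(): hands the job in, once; it reports no verdict.
The state is a dict: "time": time; "q": joint angles; "qd": joint speeds; "effort": joint torques, N m; "position": TCP position; "eef_rot": TCP orientation; "wrist_force": force on the tool from outside, world axes, zero at the start; "moment": the same for the moment, N m; "width": finger opening in m.
Only numpy, scipy, OpenCV 4.12 (cv2) and the standard library are available. Lean on these libraries where they do the work, as an engineer would, in place of code of your own. Each camera call takes 0.05 s, during which the arm holds its last target.

## Working session

There is one attempt and no reset: what is moved stays moved. The work goes in short steps, Python scripts to look and compute and a tool call to move; the robot and the scene stay as the last step left them, time stands still between calls to the robot, and variables do not carry over. Pictures are saved under pics/ and viewed, and the job is handed in when it is done.

Besides the shell and the picture viewer there is one more tool, called by a JSON object that holds its "op" and its "data", one argument or row to a line. arm_command: Moves the arm, as the interface text tells. Its arguments: {"type":"object","properties":{"series":{"type":"array"}},"required":["series"]}

```bash
ls; mkdir -p pics; cat > h.py <<'E'
import numpy as np, cv2
from workcell import state, eyes, order
E
python3 - <<'E'
from h import *
s=state();print({k:np.round(v,3).tolist() for k,v in s.items()})
for n in ("side","top","wrist"):
    c=eyes.get_calibration(n)
    p,d=eyes.capture(n)
    np.savez(f"pics/{n}0.npz",p=p,d=d,**{k:np.array(v) for k,v in c.items()})
    cv2.imwrite(f"pics/{n}0.png",p[:,:,::-1])
    R=cv2.Rodrigues(np.array(c["rvec"],float))[0];print(n,np.round(c["mtx"],1).tolist(),(-R.T@np.array(c["tvec"]).ravel()).round(3),R.round(2).tolist())
E
```

```text
pics
{'time': 0.0, 'q': [-1.354, 0.277, -0.028, 1.268, 0.0, 1.467], 'qd': [0.002, 0.001, -0.001, -0.0, 0.001, 0.002], 'effort': [0.0, -44.551, 29.52, 0.016, -0.0, -0.0], 'position': [0.196, -0.593, 0.404], 'eef_rot': [2.049, 0.333, -2.05], 'wrist_force': [-0.721, -0.415, -0.171], 'moment': [-0.011, 0.057, -0.011], 'width': 0.085}
side [[499.3, 0.0, 318.5], [0.0, 499.3, 245.1], [0.0, 0.0, 1.0]] [0.033 0.931 0.854] [[-0.88, -0.48, -0.02], [-0.27, 0.52, -0.81], [0.4, -0.7, -0.59]]
top [[475.6, 0.0, 324.8], [0.0, 475.6, 242.4], [0.0, 0.0, 1.0]] [ 0.431 -0.01   1.256] [[-0.01, -1.0, 0.0], [-0.99, 0.01, -0.11], [0.11, -0.0, -0.99]]
wrist [[417.9, 0.0, 318.8], [0.0, 417.9, 240.5], [0.0, 0.0, 1.0]] [ 0.262 -0.571  0.373] [[0.31, -0.95, -0.0], [-0.91, -0.3, 0.28], [-0.26, -0.08, -0.96]]
```

View pics/top0.png

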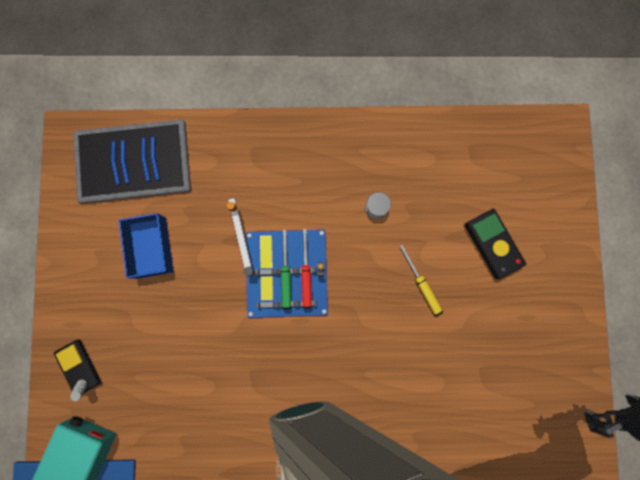

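View pics/side0.png

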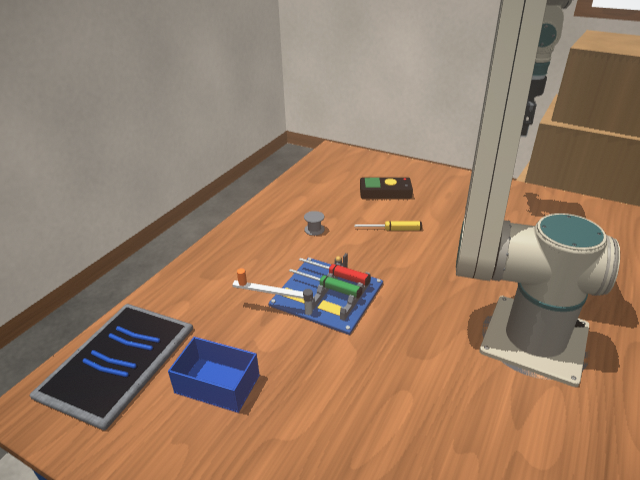

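The top view shows the rack at about (287,273) with its empty yellow slot on the left (266,272), next to the hinge (250,270). The knob is at (231,205). The loose driver's handle is at (430,296) and its tip at (402,246). Next I'll measure these.

```bash
cat >> h.py <<'E'
def cal(n):
    c=eyes.get_calibration(n); return np.array(c["mtx"],float),cv2.Rodrigues(np.array(c["rvec"],float))[0],np.array(c["tvec"],float).ravel()
def ray(K,R,t,uv,z):
    uv=np.atleast_2d(uv).astype(float)
    d=np.c_[(uv-[K[0,2],K[1,2]])/[K[0,0],K[1,1]],np.ones(len(uv))]@R
    o=-R.T@t
    return o+d*((z-o[2])/d[:,2])[:,None]
def hsv(p): return cv2.cvtColor(p,cv2.COLOR_RGB2HSV)
def blobs(m,amin=15):
    n,l,st,ce=cv2.connectedComponentsWithStats(m.astype(np.uint8))
    return [(st[i],ce[i],l==i) for i in range(1,n) if st[i][4]>=amin]
E
python3 - <<'E'
from h import *
f=np.load("pics/top0.npz");p,d=f["p"],f["d"]
K,R,t=cal("top");H=hsv(p)
def rep(name,m,z,amin=15):
    for st,ce,l in blobs(m,amin):
        ys,xs=np.nonzero(l); P=ray(K,R,t,np.c_[xs,ys],z)[:,:2]
        c=P.mean(0);w,v=np.linalg.eigh(np.cov((P-c).T))
        (rc,rs,ra)=cv2.minAreaRect((P*1000).astype(np.float32))
        print(name,st.tolist(),c.round(4),"ang",np.degrees(np.arctan2(v[1,1],v[0,1])).round(1),"rect",np.round(rc,1),np.round(rs,1),round(ra,1))
h,s,v=H[...,0],H[...,1],H[...,2]
y=(h>22)&(h<34)&(s>150)&(v>120)
rep("yel24",y,0.024);rep("yel14",y,0.014)
rep("green",(h>45)&(h<80)&(s>120)&(v>50),0.054)
rep("red",((h<4)|(h>174))&(s>180)&(v>90),0.054)
rep("orange",(h>5)&(h<14)&(s>200)&(v>150),0.11,6)
rep("blue",(h>100)&(h<125)&(s>150),0.012,60)
big=lambda a,b,sc:cv2.resize(p[a[0]:a[1],b[0]:b[1]],None,fx=sc,fy=sc,interpolation=cv2.INTER_CUBIC)[:,:,::-1]
cv2.imwrite("pics/c1.png",big((190,325),(215,335),5));cv2.imwrite("pics/c2.png",big((235,325),(390,450),6))
E
```

```text
yel24 [261, 237, 10, 30, 274] [0.5506 0.1381] ang -179.4 rect [550.3 139.2] [23.5 76. ] 89.9
yel24 [493, 240, 16, 16, 211] [ 0.5516 -0.4734] ang 142.6 rect [ 552.  -473.3] [39.7 39.3] 89.2
yel24 [262, 277, 10, 22, 219] [0.4568 0.1367] ang -179.4 rect [457.  136.7] [23.3 54.2] 89.9
yel24 [416, 276, 26, 38, 337] [ 0.4316 -0.2806] ang -153.0 rect [ 432.3 -280.1] [102.5  22.2] 27.2
yel24 [56, 345, 26, 26, 417] [0.2872 0.6384] ang 97.8 rect [287.1 638.4] [51.2 50.6] 29.0
yel14 [261, 237, 10, 30, 274] [0.5516 0.1393] ang -179.4 rect [551.3 140.4] [23.7 76.7] 89.9
yel14 [493, 240, 16, 16, 211] [ 0.5526 -0.4771] ang 142.6 rect [ 553. -477.] [40.  39.6] 89.2
yel14 [262, 277, 10, 22, 219] [0.457  0.1379] ang -179.4 rect [457.2 137.9] [23.4 54.7] 89.9
yel14 [416, 276, 26, 38, 337] [ 0.4316 -0.2828] ang -153.0 rect [ 432.4 -282.3] [103.3  22.4] 27.2
yel14 [56, 345, 26, 26, 417] [0.286  0.6437] ang 97.8 rect [285.9 643.7] [51.6 51. ] 29.0
green [487, 215, 17, 24, 188] [ 0.6027 -0.4472] ang 167.8 rect [ 604.6 -440.7] [45.4 47.8] 25.5
green [475, 221, 11, 18, 59] [ 0.5971 -0.4138] ang -175.7 rect [
[... 873 characters left out ...]
26] [0.5594 0.0092] ang -178.6 rect [557.6   7.9] [42.2 92.6] 89.4
blue [247, 232, 36, 37, 664] [0.5586 0.1399] ang 83.1 rect [555.7 142.8] [93.7 91.9] 1.8
blue [287, 232, 16, 36, 517] [0.5573 0.0634] ang 179.8 rect [555.8  64.5] [39.6 92.6] 89.5
blue [248, 273, 79, 44, 1262] [0.4264 0.0838] ang 91.4 rect [438.5  85.2] [106.5 202.8] 1.1
blue [274, 275, 7, 26, 176] [0.4567 0.1107] ang -178.9 rect [456.9 110.7] [15.7 65. ] 89.9
blue [291, 274, 10, 27, 243] [0.4567 0.0631] ang -178.3 rect [457.5  62.6] [23.4 67.5] 89.6
blue [96, 461, 38, 19, 629] [0.0085 0.5112] ang 93.3 rect [  9.6 516. ] [91.9 42.8] 89.1
blue [14, 462, 25, 18, 355] [0.012  0.7404] ang 108.4 rect [ 11.8 737.7] [58.2 40.4] 89.1
```

```bash
python3 - <<'E'
import cv2,numpy as np
a=cv2.imread("pics/c1.png");b=cv2.imread("pics/c2.png")
print(a.shape,b.shape)
E
```

```text
(675, 600, 3) (540, 360, 3)
```

View pics/wrist0.png

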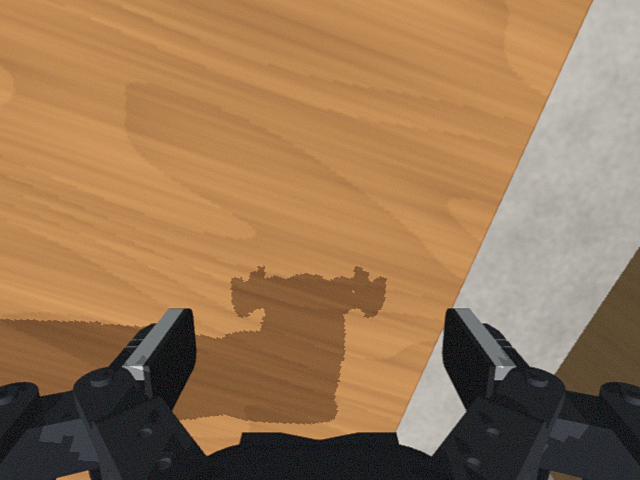

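View pics/c1.png

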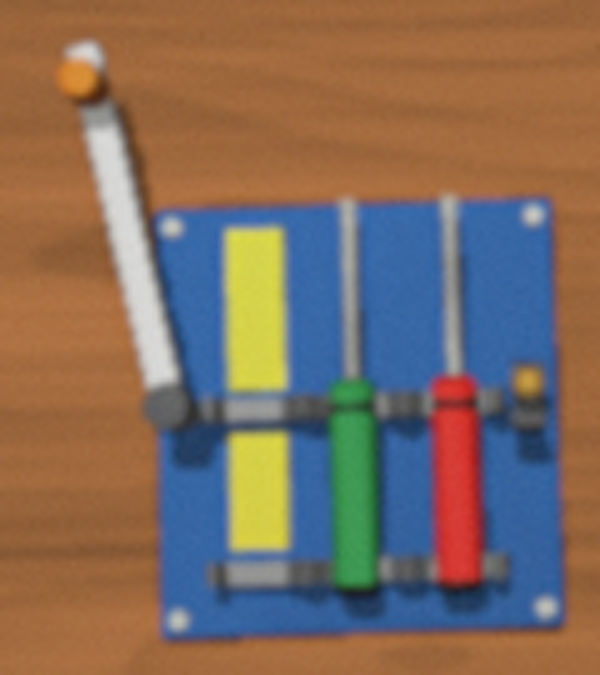

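View pics/c2.png

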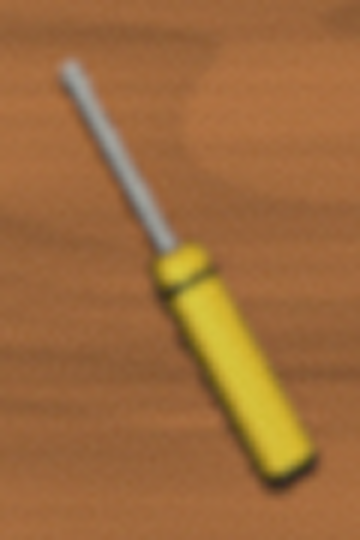

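```bash
cat >> h.py <<'E'
def tool():
    s=state(); return cv2.Rodrigues(np.array(s["eef_rot"],float))[0],np.array(s["position"],float),s
def down(yaw):  # tool x down, tool z along heading yaw
    x=np.array([0,0,-1.]); z=np.array([np.cos(yaw),np.sin(yaw),0]); return np.c_[x,np.cross(z,x),z]
def plan(yaw,grasp):   # grasp point target world, reports turn & tool-axis shift AFTER turn
    Rt,p,s=tool(); Rg=down(yaw); dr=cv2.Rodrigues(Rt.T@Rg)[0].ravel()
    tcp=np.array(grasp)+[0,0,.155]
    print("turn rad",dr.round(4),"deg",np.degrees(dr).round(1),"| world d cm",((tcp-p)*100).round(2),"| tool-after-turn cm",(Rg.T@(tcp-p)*100).round(2),"| tool-now cm",(Rt.T@(tcp-p)*100).round(2))
E
python3 - <<'E'
from h import *
Rt,p,s=tool();print(Rt.round(3))
K,R,t=cal("wrist"); print("cam in tool",(Rt.T@(-R.T@t-p)).round(4)); print("cam axis in tool",(Rt.T@R.T).round(3).tolist())
plan(np.radians(27),(0.432,-0.28,0.15))
K,R,t=cal("top")
print("tip",ray(K,R,t,[[390+69/6,235+62/6]],.012),"rear",ray(K,R,t,[[390+292/6,235+480/6]],.02),"neck",ray(K,R,t,[[390+168/6,235+247/6]],.012))
print("knob",ray(K,R,t,[[215+80/5,190+78/5]],.11),"hinge",ray(K,R,t,[[215+168/5,190+405/5]],.079))
E
```

```text
[[-0.     0.314 -0.949]
 [ 0.002 -0.949 -0.314]
 [-1.    -0.002 -0.   ]]
cam in tool [ 0.031  -0.0007 -0.0689]
cam axis in tool [[0.001, -0.276, 0.961], [1.0, 0.0, -0.001], [-0.0, 0.961, 0.276]]
turn rad [2.9902e+00 2.5000e-03 4.0000e-04] deg [1.713e+02 1.000e-01 0.000e+00] | world d cm [23.56 31.3  -9.88] | tool-after-turn cm [ 9.88 17.2  35.2 ] | tool-now cm [  9.92 -22.29 -32.2 ]
tip [[ 0.5626017  -0.21722624  0.012     ]] rear [[ 0.3801682  -0.30563836  0.02      ]] neck [[ 0.4809718  -0.25770236  0.012     ]]
knob [[0.6558393  0.21312188 0.11      ]] hinge [[0.49702908 0.1743379  0.079     ]]
```

```bash
python3 - <<'E'
from h import *
plan(np.radians(206.5),(0.432,-0.28,0.165))
E
```

```text
turn rad [-0.1427 -0.0003  0.0017] deg [-8.2 -0.   0.1] | world d cm [23.56 31.3  -8.38] | tool-after-turn cm [  8.38 -17.5  -35.05] | tool-now cm [  8.42 -22.29 -32.2 ]
```

{"op": "arm_command", "data": {
  "series": [
    [[-0.143,0,0],[0,0,0],1],
    [[0,0,0],[1.2,-2.5,-5],1],
    [[0,0,0],[1.2,-2.5,-5],1],
    [[0,0,0],[1.2,-2.5,-5],1],
    [[0,0,0],[1.2,-2.5,-5],1],
    [[0,0,0],[1.2,-2.5,-5],1],
    [[0,0,0],[1.2,-2.5,-5],1],
    [[0,0,0],[1.2,-2.5,-5],1],
    [[0,0,0],[0,0,0],1]
  ]
}}

```text
time: 1.27
position: [0.4356, -0.2705, 0.3148]
eef_rot: [1.963, 0.467, -1.964]
wrist_force: [-0.1, -0.6, 0.9]
width: 0.0855
```

```bash
cat >> h.py <<'E'
def snap(n,name):
    c=cal(n); p,d=eyes.capture(n); cv2.imwrite(f"pics/{name}.png",p[:,:,::-1]); np.savez(f"pics/{name}.npz",p=p,d=d,K=c[0],R=c[1],t=c[2]); return p,d,*c
def rects(name,m,K,R,t,z,amin=80):
    for st,ce,l in blobs(m,amin):
        c=cv2.findContours(l.astype(np.uint8),cv2.RETR_EXTERNAL,cv2.CHAIN_APPROX_NONE)[0][0][:,0,:]
        P=ray(K,R,t,c,z)[:,:2]; r=cv2.minAreaRect((P*1000).astype(np.float32))
        print(name,st.tolist(),"c",np.round(r[0],1),"size",np.round(r[1],1),"ang",round(r[2],1))
E
python3 - <<'E'
from h import *
p,d,K,R,t=snap("wrist","w1");H=hsv(p);h,s,v=cv2.split(H)
rects("yel",(h>20)&(h<36)&(s>130)&(v>80),K,R,t,.024,200)
print(state()["time"])
plan(np.radians(206.5),(0.432,-0.28,0.165))
E
```

```text
yel [315, 162, 37, 24, 798] c [ 472.3 -260.1] size [14.1 22.4] ang 26.7
yel [315, 190, 37, 129, 4530] c [ 424.  -284.7] size [87.9 23.4] ang 27.2
1.325
turn rad [0.0004 0.0002 0.0009] deg [0.  0.  0.1] | world d cm [-0.32 -0.8   0.46] | tool-after-turn cm [-0.46  0.58  0.64] | tool-now cm [-0.46  0.57  0.64]
```

View pics/w1.png

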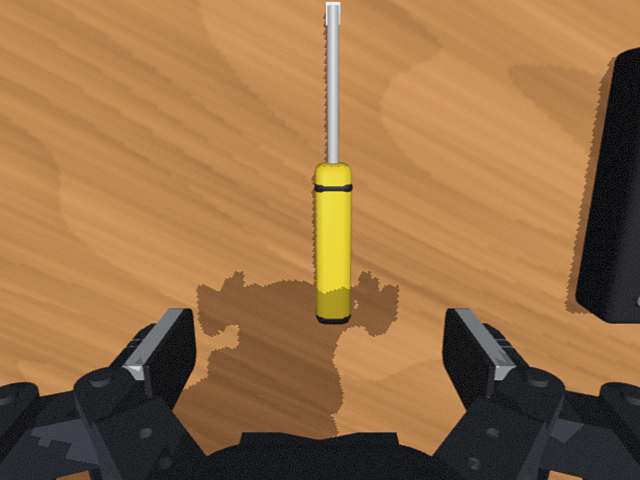

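The driver is straight ahead: handle from (333,163) to (333,322), middle at about (0.430, -0.282), yaw 27°. Next I'll descend onto it.

```bash
python3 - <<'E'
from h import *
plan(np.radians(207),(0.4298,-0.282,0.022))
E
```

```text
turn rad [-0.0083  0.0002  0.0009] deg [-0.5  0.   0.1] | world d cm [ -0.54  -1.   -13.84] | tool-after-turn cm [13.84  0.65  0.93] | tool-now cm [13.84  0.67  0.92]
```

{"op": "arm_command", "data": {
  "series": [
    [[-0.008,0,0],[0,0.65,0.92],1],
    [[0,0,0],[4,0,0],1],
    [[0,0,0],[4,0,0],1],
    [[0,0,0],[3,0,0],1],
    [[0,0,0],[1,0,0],1],
    [[0,0,0],[0,0,0],1]
  ]
}}

```text
time: 2.08
position: [0.427, -0.2939, 0.1963]
eef_rot: [1.966, 0.449, -1.96]
wrist_force: [0.6, -0.2, 0.5]
width: 0.0854
```

```bash
python3 - <<'E'
from h import *
plan(np.radians(207),(0.4298,-0.282,0.022))
E
```

```text
turn rad [-0.0123 -0.0007 -0.0096] deg [-0.7 -0.  -0.5] | world d cm [ 0.28  1.19 -1.93] | tool-after-turn cm [ 1.93 -0.94 -0.79] | tool-now cm [ 1.92 -0.96 -0.78]
```

{"op": "arm_command", "data": {
  "series": [
    [[-0.012,0,-0.009],[0,-0.95,-0.78],1],
    [[0,0,0],[0,0,0],1],
    [[0,0,0],[0,0,0],1]
  ]
}}

```text
time: 2.45
position: [0.4311, -0.2829, 0.1995]
eef_rot: [1.961, 0.465, -1.953]
wrist_force: [0.1, 0.2, -0.4]
width: 0.0856
```

```bash
python3 - <<'E'
from h import *
plan(np.radians(207),(0.4298,-0.282,0.022))
E
```

```text
turn rad [-0.0001 -0.0031 -0.0056] deg [-0.  -0.2 -0.3] | world d cm [-0.13  0.09 -2.25] | tool-after-turn cm [ 2.25 -0.14  0.08] | tool-now cm [ 2.25 -0.15  0.08]
```

{"op": "arm_command", "data": {
  "series": [
    [[0,-0.003,-0.006],[1.2,-0.1,0],1],
    [[0,0,0],[1.0,0,0],1],
    [[0,0,0],[0,0,0],1]
  ]
}}

```text
time: 2.82
position: [0.431, -0.2818, 0.1764]
eef_rot: [1.959, 0.471, -1.958]
wrist_force: [0.2, -0.2, -0.6]
width: 0.0854
```

```bash
python3 - <<'E'
from h import *
plan(np.radians(207),(0.4298,-0.282,0.022))
E
```

```text
turn rad [ 0.0008 -0.0001 -0.0001] deg [ 0. -0. -0.] | world d cm [-0.12 -0.02  0.06] | tool-after-turn cm [-0.06 -0.04  0.12] | tool-now cm [-0.06 -0.04  0.12]
```

{"op": "arm_command", "data": {
  "series": [
    [[0,0,0],[0,0,0],-1],
    [[0,0,0],[0,0,0],-1],
    [[0,0,0],[0,0,0],-1],
    [[0,0,0],[0,0,0],-1],
    [[0,0,0],[0,0,0],-1],
    [[0,0,0],[0,0,0],-1]
  ]
}}

```text
time: 3.58
position: [0.431, -0.282, 0.1765]
eef_rot: [1.959, 0.47, -1.958]
wrist_force: [0.0, 0.5, -1.3]
width: 0.023
```

```bash
python3 - <<'E'
from h import *
plan(np.radians(207),(0.4298,-0.282,0.022))
p,d,K,R,t=snap("wrist","w2")
E
```

```text
turn rad [ 0.0005 -0.     -0.0002] deg [ 0. -0. -0.] | world d cm [-0.12 -0.    0.05] | tool-after-turn cm [-0.05 -0.05  0.11] | tool-now cm [-0.05 -0.05  0.11]
```

View pics/w2.png

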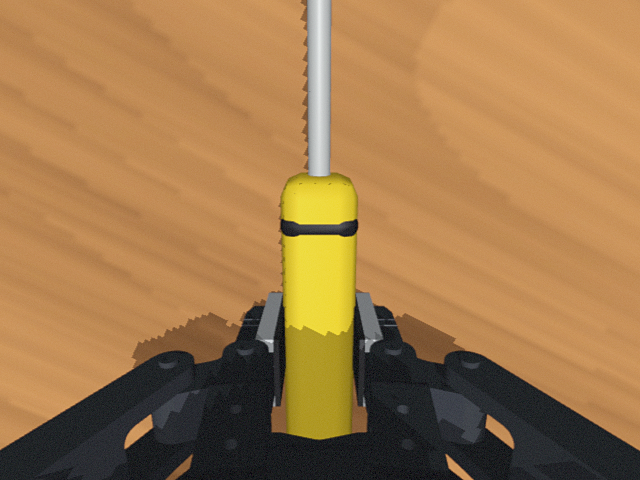

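{"op": "arm_command", "data": {
  "series": [
    [[0,0,0],[-3.5,0,0],-1],
    [[0,0,0],[-4,0,0],-1],
    [[0,0,0],[-4,0,0],-1],
    [[0,0,0],[-4,0,0],-1],
    [[0.15,0,0],[0,0,0],-1],
    [[0.15,0,0],[0,0,0],-1],
    [[0.15,0,0],[0,0,0],-1],
    [[0,0,0],[0,0,0],-1]
  ]
}}

```text
time: 4.62
position: [0.4299, -0.2809, 0.335]
eef_rot: [2.215, 0.013, -2.221]
wrist_force: [0.1, 0.5, -1.8]
width: 0.0225
```

```bash
python3 - <<'E'
from h import *
print(state()["time"],state()["width"]);plan(np.radians(181),(0.475,0.08,0.165))
E
```

```text
4.625 0.022531816252800728
turn rad [-0.0083  0.003   0.0024] deg [-0.5  0.2  0.1] | world d cm [ 4.51 36.09 -1.5 ] | tool-after-turn cm [  1.5  -36.01  -5.14] | tool-now cm [  1.57 -36.05  -4.85]
```

{"op": "arm_command", "data": {
  "series": [
    [[-0.008,0,0],[0,-5,-0.8],-1],
    [[0,0,0],[0,-5,-0.8],-1],
    [[0,0,0],[0,-5,-0.8],-1],
    [[0,0,0],[0,-5,-0.8],-1],
    [[0,0,0],[0,-5,-0.8],-1],
    [[0,0,0],[0,-4,-0.8],-1],
    [[0,0,0],[0,0,0],-1],
    [[0,0,0],[0,0,0],-1]
  ]
}}

```text
time: 5.62
position: [0.4724, 0.0173, 0.3342]
eef_rot: [2.201, 0.042, -2.207]
wrist_force: [-0.3, -0.1, -0.8]
width: 0.0225
```

```bash
python3 - <<'E'
from h import *
print(state()["time"],state()["width"]);plan(np.radians(181),(0.475,0.137,0.165))
p,d,K,R,t=snap("wrist","w3");h,s,v=cv2.split(hsv(p))
rects("yel",(h>20)&(h<36)&(s>130)&(v>80),K,R,t,.014,200)
rects("green",(h>45)&(h<80)&(s>120)&(v>40),K,R,t,.054,200)
rects("red",((h<4)|(h>174))&(s>180)&(v>60),K,R,t,.054,200)
E
```

```text
5.625 0.02246785587807497
turn rad [0.0185 0.0026 0.0017] deg [1.1 0.2 0.1] | world d cm [ 0.26 11.97 -1.42] | tool-after-turn cm [  1.42 -11.96  -0.47] | tool-now cm [  1.44 -11.95  -0.7 ]
yel [109, 30, 59, 137, 6198] c [548.2 139.3] size [84.7 30. ] ang 1.0
yel [280, 169, 89, 56, 3823] c [487.8  15.3] size [37.9 62.4] ang 6.1
yel [127, 198, 50, 81, 3328] c [453.6 137.5] size [59.9 30.3] ang 1.4
yel [282, 232, 75, 208, 13997] c [374.   14.7] size [179.   54.3] ang 2.0
green [190, 168, 42, 26, 933] c [503.5  84.2] size [14.9 25.1] ang 2.1
green [191, 195, 47, 135, 5160] c [450.1  83.1] size [90.  25.5] ang 0.8
red [275, 170, 32, 23, 257] c [507.5  38.6] size [ 9.1 22.1] ang 40.6
red [275, 200, 7, 92, 470] c [463.6  43.2] size [59.3  3.5] ang 1.0
```

View pics/w3.png

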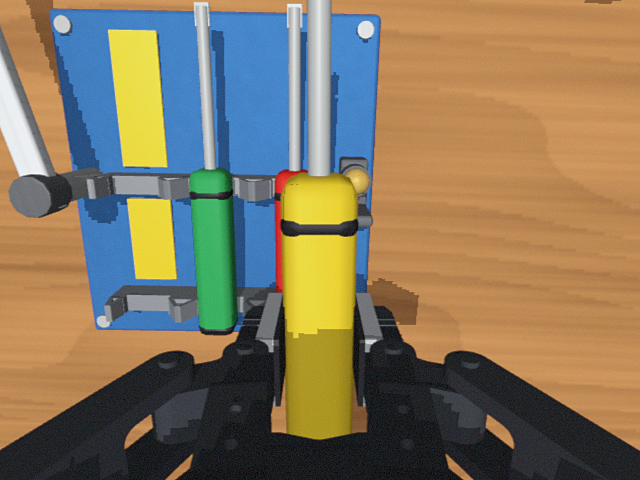

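```bash
python3 - <<'E'
from h import *
f=np.load("pics/w2.npz");a=np.array([np.cos(np.radians(27)),np.sin(np.radians(27))])
for n,tcp,z in(("w2",(.431,-.282),(.024,.018,.012)),):
    for zz in z:
        q=ray(f["K"],f["R"],f["t"],[[319,176],[319,176]],zz)[0]; print(zz,q.round(4),(q[:2]-tcp)@a)
d=np.load("pics/w3.npz")["d"];print("depth",d[180:190:3,319],d[250,319],d[180,319], np.load("pics/w2.npz")["d"][300,319])
g=np.load("pics/w3.npz");print("green front/rear",ray(g["K"],g["R"],g["t"],[[209,168],[216,334]],.05).round(4))
print("ball",ray(g["K"],g["R"],g["t"],[[357,181]],.053),"hinge",ray(g["K"],g["R"],g["t"],[[37,196]],.079))
E
```

```text
0.024 [ 0.4784 -0.2569  0.024 ] 0.05361635795672218
0.018 [ 0.4777 -0.2572  0.018 ] 0.05285530459553622
0.012 [ 0.477  -0.2576  0.012 ] 0.05209425123435032
depth [0.12542379 0.12378974 0.12410936 0.12312618] 0.12793161 0.12542379 0.13250491
green front/rear [[0.5104 0.0857 0.05  ]
 [0.3993 0.0851 0.05  ]]
ball [[ 0.50630687 -0.0033761   0.053     ]] hinge [[0.49544306 0.17203128 0.079     ]]
```

{"op": "arm_command", "data": {
  "series": [
    [[0.016,0,0],[0,-4,0.5],-1],
    [[0,0,0],[0,-4,0.5],-1],
    [[0,0,0],[0,-3.8,0.5],-1],
    [[0,0,0],[0,0,0],-1],
    [[0,0,0],[0,0,0],-1]
  ]
}}

```text
time: 6.3
position: [0.4565, 0.0923, 0.3346]
eef_rot: [2.202, 0.093, -2.209]
wrist_force: [0.0, -1.1, -0.9]
width: 0.023
```

```bash
python3 - <<'E'
from h import *
print(state()["time"],state()["width"]);plan(np.radians(181.1),(0.457,0.1372,0.055))
p,d,K,R,t=snap("wrist","w4");h,s,v=cv2.split(hsv(p))
rects("yel",(h>20)&(h<36)&(s>130)&(v>80),K,R,t,.014,200)
rects("green",(h>45)&(h<80)&(s>120)&(v>40),K,R,t,.054,200)
rects("red",((h<4)|(h>174))&(s>180)&(v>60),K,R,t,.054,200)
E
```

```text
6.3 0.022973077684266915
turn rad [0.0376 0.0032 0.0272] deg [2.2 0.2 1.6] | world d cm [  0.05   4.49 -12.46] | tool-after-turn cm [12.46 -4.49 -0.14] | tool-now cm [12.58 -4.14 -0.34]
yel [246, 5, 47, 141, 6248] c [548.2 139.5] size [84.5 29.5] ang 0.9
yel [485, 150, 27, 26, 501] c [503.2 -17. ] size [17.6 16.6] ang 75.5
yel [247, 172, 111, 268, 20316] c [378.  109.3] size [222.2  79.1] ang 3.6
green [331, 147, 35, 25, 773] c [503.1  85.9] size [13.9 20. ] ang 3.5
green [350, 177, 15, 110, 460] c [458.7  75.2] size [69.8  8.3] ang 7.6
red [409, 150, 44, 26, 878] c [504.   37.4] size [24.8 13.7] ang 89.6
red [396, 177, 54, 139, 5269] c [450.6  36.3] size [89. 25.] ang 0.9
```

View pics/w4.png

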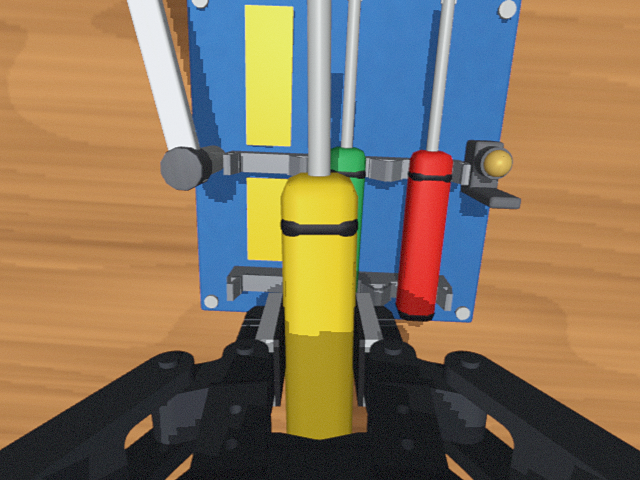

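The slot is still 4.5 cm to the left, with the strip at (268,75) and (265,220). I'll correct the tilt and the offset together.

{"op": "arm_command", "data": {
  "series": [
    [[0.037,0.003,0.027],[0,0,0],-1],
    [[0,0,0],[0,-2.2,0],-1],
    [[0,0,0],[0,-2.2,0],-1],
    [[0,0,0],[0,0,0],-1],
    [[0,0,0],[0,0,0],-1]
  ]
}}

```text
time: 6.98
position: [0.4573, 0.0958, 0.3352]
eef_rot: [2.201, 0.097, -2.203]
wrist_force: [1.5, -0.1, -1.0]
width: 0.0226
```

```bash
python3 - <<'E'
from h import *
print(state()["time"],state()["width"]);plan(np.radians(181.1),(0.457,0.1372,0.055))
E
```

```text
6.975 0.02264180907447433
turn rad [0.0432 0.0005 0.0257] deg [2.5 0.  1.5] | world d cm [ -0.03   4.14 -12.52] | tool-after-turn cm [12.52 -4.14 -0.05] | tool-now cm [12.62 -3.82 -0.23]
```

```bash
python3 - <<'E'
from h import *
s=state();print(s["q"],s["effort"],s["moment"],s["wrist_force"])
snap("top","t5");snap("side","s5")
E
```

```text
[ 0.06135677  0.04605618 -0.45370698  1.07101843  0.02574076  3.140541  ] [-1.19818546e-02 -3.04768574e+01  2.79282475e+01 -2.68850889e-02
  8.19221511e-02 -5.99237810e-04] [-0.09385546  0.00111295  0.04584925] [ 1.50877804 -0.09471938 -0.99050539]
```

View pics/s5.png

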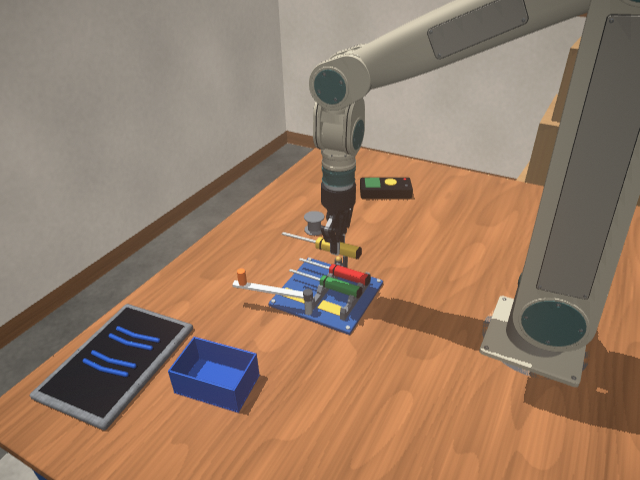

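Joint 6 is at its limit (3.14), so this wrist heading can't reach the slot. I'll set the driver down on clear bench, turn the gripper 180° and regrasp.

{"op": "arm_command", "data": {
  "series": [
    [[0,0,0],[0,4.5,0.7],-1],
    [[0,0,0],[0,4.5,0.7],-1],
    [[0,0,0],[0,4.5,0.7],-1],
    [[0,0,0],[0,4.5,0.7],-1],
    [[0,0,0],[0,4.5,0.7],-1],
    [[0,0,0],[0,4.5,0.7],-1],
    [[0,0,0],[0,0,0],-1]
  ]
}}

```text
time: 7.95
position: [0.4333, -0.1843, 0.3293]
eef_rot: [2.204, 0.098, -2.194]
wrist_force: [0.7, 0.5, -1.2]
width: 0.0226
```

```bash
python3 - <<'E'
from h import *
print(state()["time"],state()["width"],state()["q"][5]);plan(np.radians(181.1),(0.41,-0.17,0.022))
E
```

```text
7.95 0.022602303850195817 2.5302932434073
turn rad [ 0.0467 -0.0047  0.0234] deg [ 2.7 -0.3  1.3] | world d cm [ -2.33   1.43 -15.23] | tool-after-turn cm [15.23 -1.48  2.3 ] | tool-now cm [15.25 -1.23  2.31]
```

{"op": "arm_command", "data": {
  "series": [
    [[0.046,-0.005,0.023],[0,-0.5,1.2],-1],
    [[0,0,0],[0,-0.5,1.2],-1],
    [[0,0,0],[0,0,0],-1],
    [[0,0,0],[4,0,0],-1],
    [[0,0,0],[4,0,0],-1],
    [[0,0,0],[3,0,0],-1],
    [[0,0,0],[0,0,0],-1],
    [[0,0,0],[0,0,0],-1]
  ]
}}

```text
time: 8.95
position: [0.4111, -0.1726, 0.2194]
eef_rot: [2.216, 0.029, -2.2]
wrist_force: [-0.4, 0.3, -2.4]
width: 0.0225
```

```bash
python3 - <<'E'
from h import *
print(state()["time"],state()["width"],state()["q"][5]);plan(np.radians(181.1),(0.41,-0.17,0.022))
E
```

```text
8.95 0.02246295792927676 2.5711697372292104
turn rad [ 0.0075 -0.0074 -0.0005] deg [ 0.4 -0.4 -0. ] | world d cm [-0.11  0.26 -4.24] | tool-after-turn cm [ 4.24 -0.26  0.1 ] | tool-now cm [ 4.24 -0.27  0.13]
```

{"op": "arm_command", "data": {
  "series": [
    [[0.007,-0.007,0],[1.5,0,0],-1],
    [[0,0,0],[1.5,0,0],-1],
    [[0,0,0],[0.9,0,0],-1],
    [[0,0,0],[0,0,0],-1],
    [[0,0,0],[0,0,0],-1]
  ]
}}

```text
time: 9.57
position: [0.4141, -0.174, 0.1821]
eef_rot: [2.217, 0.016, -2.201]
wrist_force: [-0.4, -0.4, -0.8]
width: 0.0226
```

```bash
python3 - <<'E'
from h import *
print(state()["time"],state()["width"],state()["wrist_force"]);plan(np.radians(181.1),(0.41,-0.17,0.022))
E
```

```text
9.575 0.022596592054729983 [-0.40536065 -0.43966109 -0.78891959]
turn rad [ 0.0003 -0.0073 -0.0051] deg [ 0.  -0.4 -0.3] | world d cm [-0.41  0.4  -0.51] | tool-after-turn cm [ 0.51 -0.41  0.4 ] | tool-now cm [ 0.51 -0.42  0.41]
```

{"op": "arm_command", "data": {
  "series": [
    [[0,-0.007,-0.005],[0.45,0,0],-1],
    [[0,0,0],[0,0,0],-1],
    [[0,0,0],[0,0,0],0.2],
    [[0,0,0],[0,0,0],1],
    [[0,0,0],[0,0,0],1],
    [[0,0,0],[0,0,0],1],
    [[0,0,0],[0,0,0],1]
  ]
}}

```text
time: 10.45
position: [0.4152, -0.1747, 0.1789]
eef_rot: [2.214, 0.02, -2.207]
wrist_force: [0.2, 1.0, 0.4]
width: 0.0854
```

```bash
python3 - <<'E'
from h import *
print(state()["time"],state()["width"],state()["wrist_force"]);plan(np.radians(181.1),(0.41,-0.17,0.022))
E
```

```text
10.45 0.08536507131454321 [0.15068191 0.95742562 0.37723681]
turn rad [ 0.0002 -0.003  -0.0017] deg [ 0.  -0.2 -0.1] | world d cm [-0.52  0.47 -0.19] | tool-after-turn cm [ 0.19 -0.48  0.51] | tool-now cm [ 0.19 -0.48  0.51]
```

Released. Now I'll rise about 14 cm and turn -180°.

{"op": "arm_command", "data": {
  "series": [
    [[0,0,0],[-4,0,0],1],
    [[0,0,0],[-5,0,0],1],
    [[0,0,0],[-5,0,0],1],
    [[-0.18,0,0],[0,0,0],1],
    [[-0.18,0,0],[0,0,0],1],
    [[-0.18,0,0],[0,0,0],1],
    [[-0.18,0,0],[0,0,0],1],
    [[-0.18,0,0],[0,0,0],1],
    [[-0.18,0,0],[0,0,0],1],
    [[-0.18,0,0],[0,0,0],1],
    [[-0.18,0,0],[0,0,0],1],
    [[-0.18,0,0],[0,0,0],1]
  ]
}}

```text
time: 11.95
position: [0.4137, -0.1739, 0.3235]
eef_rot: [1.119, 1.262, -1.117]
wrist_force: [0.3, 0.2, 0.2]
width: 0.0853
```

{"op": "arm_command", "data": {
  "series": [
    [[-0.18,0,0],[0,0,0],1],
    [[-0.18,0,0],[0,0,0],1],
    [[-0.18,0,0],[0,0,0],1],
    [[-0.18,0,0],[0,0,0],1],
    [[-0.18,0,0],[0,0,0],1],
    [[-0.18,0,0],[0,0,0],1],
    [[-0.18,0,0],[0,0,0],1],
    [[0,0,0],[0,0,0],1]
  ]
}}

```text
time: 12.95
position: [0.4126, -0.1731, 0.3225]
eef_rot: [0.115, 1.567, -0.115]
wrist_force: [0.1, 0.0, 0.7]
width: 0.0855
```

```bash
python3 - <<'E'
from h import *
print(state()["time"],state()["q"]);plan(np.radians(1.1),(0.413,-0.1745,0.022))
p,d,K,R,t=snap("wrist","w6");h,s,v=cv2.split(hsv(p))
rects("yel",(h>20)&(h<36)&(s>130)&(v>80),K,R,t,.024,200)
E
```

```text
12.95 [-5.42043416e-01  2.26890757e-02 -5.07194435e-01  1.04031904e+00
  2.46000238e-04 -3.95041542e-01]
turn rad [-1.662e-01  6.000e-04  1.000e-04] deg [-9.5  0.   0. ] | world d cm [  0.04  -0.14 -14.55] | tool-after-turn cm [14.55 -0.14  0.04] | tool-now cm [14.55 -0.13  0.05]
yel [287, 155, 56, 132, 4530] c [ 406.6 -173.8] size [87.9 23.3] ang 1.1
yel [311, 285, 34, 20, 462] c [ 458.4 -172.7] size [11.8 23.2] ang 3.0
yel [589, 332, 24, 23, 349] c [524.2  14.9] size [18.7 14.8] ang 57.2
```

View pics/w6.png

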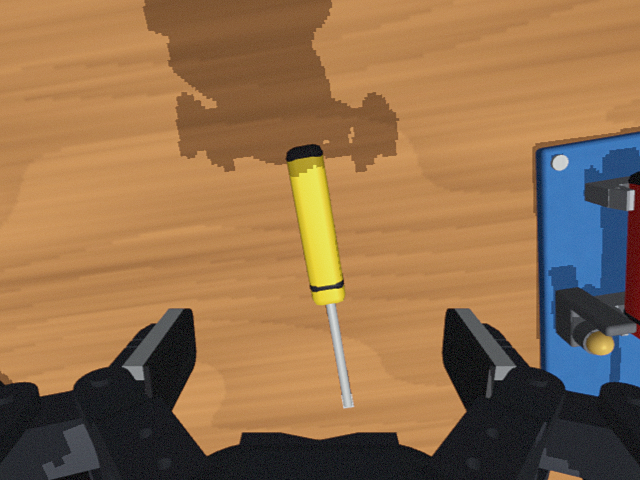

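{"op": "arm_command", "data": {
  "series": [
    [[-0.166,0,0],[0,0,0],1],
    [[0,0,0],[4,0,0],1],
    [[0,0,0],[4,0,0],1],
    [[0,0,0],[3,0,0],1],
    [[0,0,0],[0,0,0],1],
    [[0,0,0],[0,0,0],1]
  ]
}}

```text
time: 13.75
position: [0.4143, -0.1741, 0.2121]
eef_rot: [-0.009, 1.566, 0.004]
wrist_force: [0.6, 0.4, 0.0]
width: 0.0858
```

```bash
python3 - <<'E'
from h import *
print(state()["time"]);plan(np.radians(1.1),(0.413,-0.1738,0.0215))
E
```

```text
13.75
turn rad [-0.011   0.0052  0.003 ] deg [-0.6  0.3  0.2] | world d cm [-0.13  0.03 -3.56] | tool-after-turn cm [ 3.56  0.04 -0.13] | tool-now cm [ 3.56  0.05 -0.15]
```

{"op": "arm_command", "data": {
  "series": [
    [[-0.011,0.005,0.003],[1.5,0,0],1],
    [[0,0,0],[1.5,0,0],1],
    [[0,0,0],[0.4,0,0],1],
    [[0,0,0],[0,0,0],1],
    [[0,0,0],[0,0,0],1]
  ]
}}

```text
time: 14.38
position: [0.416, -0.1752, 0.1784]
eef_rot: [-0.017, 1.566, 0.013]
wrist_force: [0.7, -0.3, -0.3]
width: 0.0852
```

```bash
python3 - <<'E'
from h import *
print(state()["time"]);plan(np.radians(1.1),(0.413,-0.1738,0.0215))
E
```

```text
14.375
turn rad [-0.0004  0.0046  0.0027] deg [-0.   0.3  0.2] | world d cm [-0.3   0.14 -0.19] | tool-after-turn cm [ 0.19  0.14 -0.3 ] | tool-now cm [ 0.19  0.14 -0.3 ]
```

{"op": "arm_command", "data": {
  "series": [
    [[0,0.005,0.003],[0.2,0.14,-0.3],1],
    [[0,0,0],[0,0,0],1],
    [[0,0,0],[0,0,0],-1],
    [[0,0,0],[0,0,0],-1],
    [[0,0,0],[0,0,0],-1],
    [[0,0,0],[0,0,0],-1],
    [[0,0,0],[0,0,0],-1],
    [[0,0,0],[0,0,0],-1]
  ]
}}

```text
time: 15.38
position: [0.4134, -0.1741, 0.1773]
eef_rot: [-0.015, 1.57, 0.014]
wrist_force: [-0.5, -0.3, 0.5]
width: 0.0223
```

```bash
python3 - <<'E'
from h import *
s=state();print(s["time"],s["width"],s["wrist_force"],s["position"]);plan(np.radians(1.1),(0.413,-0.1738,0.0215))
p,d,K,R,t=snap("wrist","w7");h,s,v=cv2.split(hsv(p))
E
```

```text
15.375 0.02234314871318952 [-0.53521773 -0.34466978  0.49832307] [ 0.41340163 -0.17408461  0.17730324]
turn rad [-0.0005  0.0011  0.0008] deg [-0.   0.1  0. ] | world d cm [-0.04  0.03 -0.08] | tool-after-turn cm [ 0.08  0.03 -0.04] | tool-now cm [ 0.08  0.03 -0.04]
```

View pics/w7.png

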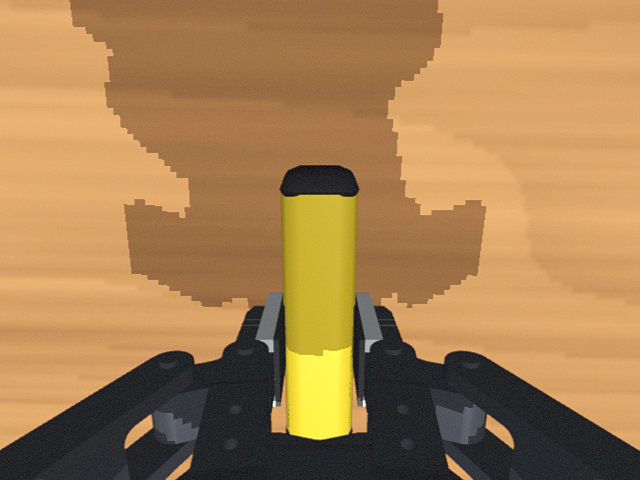

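{"op": "arm_command", "data": {
  "series": [
    [[0,0,0],[-3.5,0,0],-1],
    [[0,0,0],[-4,0,0],-1],
    [[0,0,0],[-4,0,0],-1],
    [[0,0,0],[-2,0,0],-1],
    [[0,0,0],[0,5,0.7],-1],
    [[0,0,0],[0,5,0.7],-1],
    [[0,0,0],[0,5,0.7],-1],
    [[0,0,0],[0,5,0.7],-1],
    [[0,0,0],[0,5,0.7],-1],
    [[0,0,0],[0,4.5,0.7],-1],
    [[0,0,0],[0,0,0],-1],
    [[0,0,0],[0,0,0],-1]
  ]
}}

```text
time: 16.92
position: [0.4493, 0.1301, 0.3138]
eef_rot: [-0.011, 1.574, 0.013]
wrist_force: [-0.5, 0.1, -1.1]
width: 0.0224
```

```bash
python3 - <<'E'
from h import *
f=np.load("pics/w7.npz")
for z in(.024,.018,.012): print(ray(f["K"],f["R"],f["t"],[[319,166],[319,196]],z)[:,0]-.4134)
s=state();print(s["time"],s["width"]);plan(np.radians(1.1),(0.457,0.1373,0.055))
p,d,K,R,t=snap("wrist","w8");h,s,v=cv2.split(hsv(p))
rects("yel",(h>20)&(h<36)&(s>130)&(v>80),K,R,t,.014,200)
rects("green",(h>45)&(h<80)&(s>120)&(v>40),K,R,t,.054,200)
rects("red",((h<4)|(h>174))&(s>180)&(v>60),K,R,t,.054,200)
E
```

```text
[-0.05845532 -0.04968631]
[-0.0578323  -0.04863294]
[-0.05720927 -0.04757958]
16.925 0.02238791821101414
turn rad [-0.0039 -0.0033 -0.0007] deg [-0.2 -0.2 -0. ] | world d cm [  0.77   0.72 -10.38] | tool-after-turn cm [10.38  0.71  0.79] | tool-now cm [10.38  0.7   0.82]
yel [281, 193, 76, 248, 16860] c [518.2 132. ] size [192.3  50.3] ang 0.7
yel [88, 322, 27, 24, 404] c [525.4 -23.1] size [16.8 20.6] ang 44.4
green [218, 171, 50, 149, 5921] c [448.3  87.6] size [88.3 24.6] ang 1.2
red [155, 170, 32, 148, 2547] c [447.9  46.2] size [87.5 11.2] ang 1.2
red [125, 174, 40, 146, 2630] c [449.9  31.1] size [86.8 12.9] ang 1.3
red [145, 314, 43, 26, 510] c [500.1  40.6] size [13.5 28.7] ang 16.8
```

View pics/w8.png

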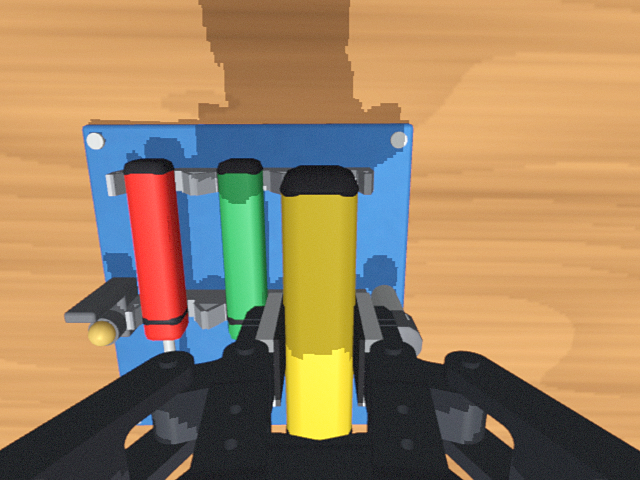

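{"op": "arm_command", "data": {
  "series": [
    [[-0.004,-0.003,0],[0,0.7,0.65],-1],
    [[0,0,0],[0,0,0],-1],
    [[0,0,0],[2.5,0,0],-1],
    [[0,0,0],[2.5,0,0],-1],
    [[0,0,0],[0,0,0],-1],
    [[0,0,0],[0,0,0],-1]
  ]
}}

```text
time: 17.73
position: [0.4576, 0.1336, 0.2641]
eef_rot: [-0.008, 1.568, 0.009]
wrist_force: [-0.1, 0.1, -1.6]
width: 0.0227
```

```bash
python3 - <<'E'
from h import *
s=state();print(s["time"],s["width"],s["wrist_force"]);plan(np.radians(1.1),(0.4555,0.1373,0.0525))
E
```

```text
17.725 0.022721494408689716 [-0.07468824  0.11354487 -1.56470377]
turn rad [-0.0079  0.0024 -0.0006] deg [-0.5  0.1 -0. ] | world d cm [-0.21  0.37 -5.66] | tool-after-turn cm [ 5.66  0.37 -0.2 ] | tool-now cm [ 5.66  0.37 -0.22]
```

{"op": "arm_command", "data": {
  "series": [
    [[-0.008,0.002,0],[0,0.4,-0.2],-1],
    [[0,0,0],[1.3,0,0],-1],
    [[0,0,0],[1.2,0,0],-1],
    [[0,0,0],[0,0,0],-1],
    [[0,0,0],[0,0,0],-1]
  ]
}}

```text
time: 18.35
position: [0.4564, 0.138, 0.2393]
eef_rot: [-0.015, 1.567, 0.016]
wrist_force: [-0.1, 1.0, -1.0]
width: 0.0231
```

```bash
python3 - <<'E'
from h import *
s=state();print(s["time"],s["width"],s["wrist_force"]);plan(np.radians(1.1),(0.4555,0.1373,0.0525))
p,d,K,R,t=snap("wrist","w9");p,d,K,R,t=snap("top","t9")
cv2.imwrite("pics/c9.png",cv2.resize(p[190:325,215:335],None,fx=4,fy=4,interpolation=cv2.INTER_CUBIC)[:,:,::-1])
E
```

```text
18.35 0.023137749579544068 [-0.11015448  0.98370717 -1.00791378]
turn rad [ 0.0007  0.0036 -0.001 ] deg [ 0.   0.2 -0.1] | world d cm [-0.09 -0.07 -3.18] | tool-after-turn cm [ 3.18 -0.07 -0.09] | tool-now cm [ 3.18 -0.08 -0.1 ]
```

View pics/w9.png

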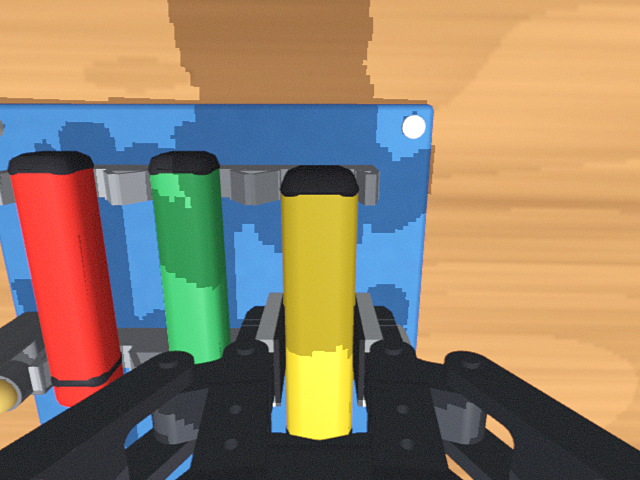

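View pics/c9.png

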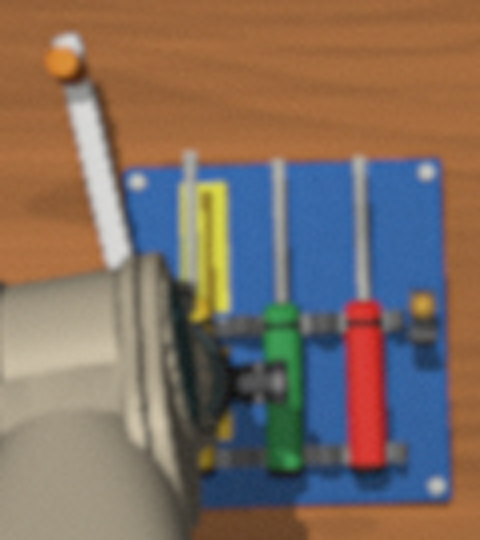

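```bash
python3 - <<'E'
from h import *
K,R,t=cal("top")
print("shaft",ray(K,R,t,[[215+190/4,190+200/4]],.074),"tip",ray(K,R,t,[[215+190/4,190+152/4]],.074))
print("strip L,R",ray(K,R,t,[[215+180/4,190+200/4],[215+228/4,190+200/4]],.014))
print("green shaft,tip",ray(K,R,t,[[215+279/4,190+220/4],[215+279/4,190+159/4]],.042))
f=np.load("pics/w9.npz");a=(f["K"],f["R"],f["t"])
print("w9 green boundary rear",ray(*a,[[183,174],[183,152]],.052),"yel",ray(*a,[[319,195],[319,167]],.085))
print("w9 ridge L / post R at z48",ray(*a,[[232,180],[285,180],[360,180],[378,180]],.048)[:,1], "ridge rg",ray(*a,[[107,180],[148,180]],.048)[:,1])
E
```

```text
shaft [[0.57437339 0.14064729 0.074     ]] tip [[0.6047073 0.1406607 0.074    ]]
strip L,R [[0.58175322 0.15484398 0.014     ]
 [0.58130826 0.12330471 0.014     ]]
green shaft,tip [[0.56452445 0.08761139 0.042     ]
 [0.60405529 0.08741844 0.042     ]]
w9 green boundary rear [[0.40581126 0.08718415 0.052     ]
 [0.39777916 0.08774892 0.052     ]] yel [[0.4068929  0.13767505 0.085     ]
 [0.39864609 0.13750827 0.085     ]]
w9 ridge L / post R at z48 [0.10448658 0.1247638  0.15347427 0.16036763] ridge rg [0.05670067 0.07236861]
```

{"op": "arm_command", "data": {
  "series": [
    [[0,0.003,0],[0,-0.1,-0.1],-1],
    [[0,0,0],[1.0,0,0],-1],
    [[0,0,0],[0,0,0],-1],
    [[0,0,0],[0,0,0],-1]
  ]
}}

```text
time: 18.95
position: [0.4556, 0.1369, 0.2292]
eef_rot: [-0.015, 1.569, 0.016]
wrist_force: [0.1, -0.3, -1.0]
width: 0.0227
```

```bash
python3 - <<'E'
from h import *
s=state();print(s["time"],s["width"],s["wrist_force"]);plan(np.radians(1.1),(0.4555,0.137,0.0525))
E
```

```text
18.95 0.022673948614201102 [ 0.11908362 -0.30216069 -1.02901986]
turn rad [ 0.0005  0.0015 -0.0012] deg [ 0.   0.1 -0.1] | world d cm [-0.01  0.01 -2.17] | tool-after-turn cm [ 2.17  0.01 -0.01] | tool-now cm [ 2.17  0.   -0.01]
```

{"op": "arm_command", "data": {
  "series": [
    [[0,0,0],[0.8,0,0],-1],
    [[0,0,0],[0.7,0,0],-1],
    [[0,0,0],[0,0,0],-1],
    [[0,0,0],[0,0,0],-1]
  ]
}}

```text
time: 19.45
position: [0.4556, 0.1369, 0.2129]
eef_rot: [-0.015, 1.57, 0.016]
wrist_force: [0.4, 0.2, -1.5]
width: 0.0226
```

```bash
python3 - <<'E'
from h import *
s=state();print(s["time"],s["width"],s["wrist_force"]);plan(np.radians(1.1),(0.4555,0.137,0.0525))
E
```

```text
19.45 0.022647767149143773 [ 0.39278595  0.15710585 -1.49679873]
turn rad [ 0.0006  0.0011 -0.0012] deg [ 0.   0.1 -0.1] | world d cm [-0.01  0.01 -0.54] | tool-after-turn cm [ 0.54  0.01 -0.01] | tool-now cm [ 0.54  0.01 -0.01]
```

No contact force so far, with about 5 mm left to go. I'll go down and check the force.

{"op": "arm_command", "data": {
  "series": [
    [[0,0,0],[0.35,0,0],-1],
    [[0,0,0],[0.1,0,0],-1],
    [[0,0,0],[0,0,0],-1],
    [[0,0,0],[0,0,0],-1]
  ]
}}

```text
time: 19.95
position: [0.4558, 0.137, 0.2084]
eef_rot: [-0.015, 1.569, 0.016]
wrist_force: [0.8, 0.2, -0.7]
width: 0.0228
```

{"op": "arm_command", "data": {
  "series": [
    [[0,0,0],[0.1,0,0],-1],
    [[0,0,0],[0,0,0],-1],
    [[0,0,0],[0,0,0],-0.3],
    [[0,0,0],[0,0,0],-0.15],
    [[0,0,0],[0,0,0],-0.15],
    [[0,0,0],[0,0,0],-0.15]
  ]
}}

```text
time: 20.7
position: [0.4565, 0.1371, 0.2082]
eef_rot: [-0.014, 1.567, 0.017]
wrist_force: [-0.9, -0.7, 0.5]
width: 0.036
```

```bash
python3 - <<'E'
from h import *
s=state();print(s["time"],s["width"],s["wrist_force"]);plan(np.radians(1.1),(0.4555,0.137,0.0525))
snap("wrist","w10")
E
```

```text
20.7 0.03604464580337415 [-0.85982282 -0.6836546   0.54346585]
turn rad [ 0.0005  0.0039 -0.0016] deg [ 0.   0.2 -0.1] | world d cm [-0.1  -0.01 -0.07] | tool-after-turn cm [ 0.07 -0.01 -0.1 ] | tool-now cm [ 0.07 -0.01 -0.1 ]
```

View pics/w10.png

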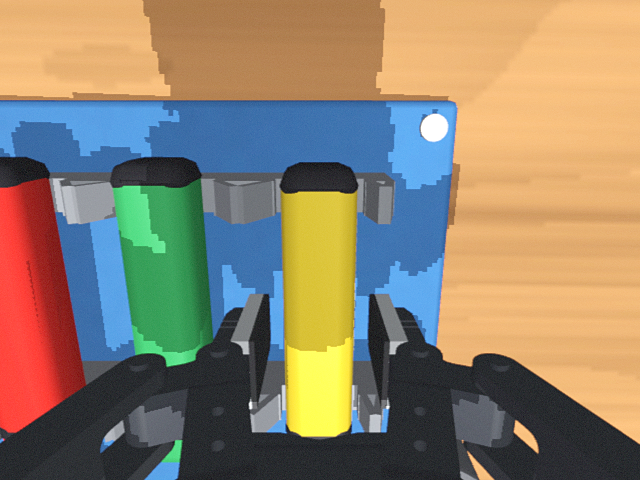

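The handle is released and sits in the notch, centred at (319,165) between the ridges. I'll rise and check with the top view.

{"op": "arm_command", "data": {
  "series": [
    [[0,0,0],[-3,0,0],-0.15],
    [[0,0,0],[-4,0,0],-0.15],
    [[0,0,0],[-4,0,0],-0.15],
    [[0,0,0],[-3,0,0],-0.15],
    [[0,0,0],[0,0,-5],-0.15],
    [[0,0,0],[0,0,-5],-0.15],
    [[0,0,0],[0,0,0],-0.15]
  ]
}}

```text
time: 21.62
position: [0.3538, 0.1347, 0.3526]
eef_rot: [-0.014, 1.567, 0.017]
wrist_force: [1.3, 0.7, -0.1]
width: 0.0362
```

```bash
python3 - <<'E'
from h import *
s=state();print(s["time"],s["width"],s["position"])
p,d,K,R,t=snap("top","t11");snap("side","s11")
a=cv2.resize(p[190:325,215:335],None,fx=4,fy=4,interpolation=cv2.INTER_CUBIC)[:,:,::-1]
b=cv2.resize(np.load("pics/s11.npz")["p"][230:340,220:400],None,fx=4,fy=4,interpolation=cv2.INTER_CUBIC)[:,:,::-1]
cv2.imwrite("pics/c11.png",a);cv2.imwrite("pics/c11s.png",b)
h,s,v=cv2.split(hsv(p))
rects("yel",(h>20)&(h<36)&(s>130)&(v>80),K,R,t,.054,100)
rects("green",(h>45)&(h<80)&(s>120)&(v>40),K,R,t,.054,100)
E
```

```text
21.625 0.03621495450311325 [0.35378064 0.13471163 0.35259385]
yel [260, 236, 12, 72, 595] c [497.1 135.9] size [179.2  27.5] ang 1.3
yel [492, 239, 18, 18, 245] c [ 548.5 -461.3] size [42.4 42.4] ang 42.9
yel [55, 344, 28, 28, 470] c [291.1 622.3] size [53.  52.6] ang 29.0
green [482, 215, 21, 25, 210] c [ 601.1 -434.9] size [46.3 60.7] ang 27.3
green [281, 266, 10, 42, 346] c [458.3  84.8] size [103.4  22. ] ang 1.7
```

View pics/c11.png

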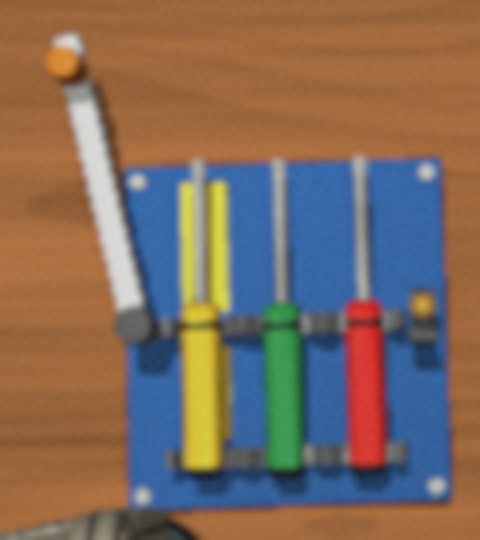

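View pics/c11s.png

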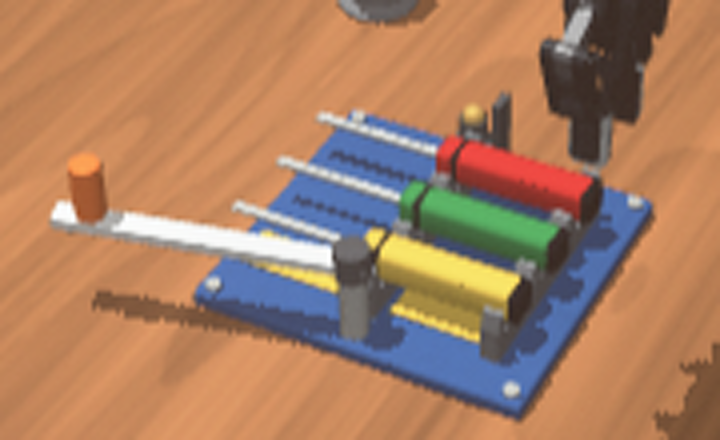

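The yellow handle is seated and its band lines up with the others at row ~325 in all three slots. Next is the keeper.

```bash
python3 - <<'E'
from h import *
plan(np.radians(13.4),(0.656,0.2135,0.185))
E
```

```text
turn rad [-0.2153  0.0084 -0.0015] deg [-12.3   0.5  -0.1] | world d cm [29.9   7.85 -1.35] | tool-after-turn cm [ 1.35  0.71 30.91] | tool-now cm [ 1.61  7.29 30.03]
```

{"op": "arm_command", "data": {
  "series": [
    [[-0.11,0.008,0],[0,0,0],0],
    [[-0.1,0,0],[0,0,0],0],
    [[0,0,0],[0.2,0.1,5],0],
    [[0,0,0],[0.2,0.1,5],0],
    [[0,0,0],[0.2,0.1,5],0],
    [[0,0,0],[0.2,0.1,5],0],
    [[0,0,0],[0.2,0.1,5],0],
    [[0,0,0],[0.2,0.1,4.5],0],
    [[0,0,0],[0,0,0],0],
    [[0,0,0],[0,0,0],0]
  ]
}}

```text
time: 22.98
position: [0.6649, 0.2113, 0.3367]
eef_rot: [-0.18, 1.557, 0.183]
wrist_force: [-0.8, -0.3, 0.3]
width: 0.0422
```

```bash
python3 - <<'E'
from h import *
s=state();print(s["time"],s["width"])
p,d,K,R,t=snap("wrist","w12");snap("top","t12")
h,s,v=cv2.split(hsv(p))
m=((h>3)&(h<16)&(s>200)&(v>100))
for st,ce,l in blobs(m,150): print(st,ce,ray(K,R,t,[ce],.11))
plan(np.radians(13.4),(0.656,0.2135,0.095))
E
```

```text
22.975 0.04220712195715679
[311 215  37  33 513] [327.73294347 226.71539961] [[0.64357331 0.21169888 0.11      ]]
turn rad [-0.0024  0.0065 -0.0008] deg [-0.1  0.4 -0. ] | world d cm [-0.8   0.23 -8.72] | tool-after-turn cm [ 8.72  0.41 -0.72] | tool-now cm [ 8.71  0.4  -0.78]
```

View pics/w12.png

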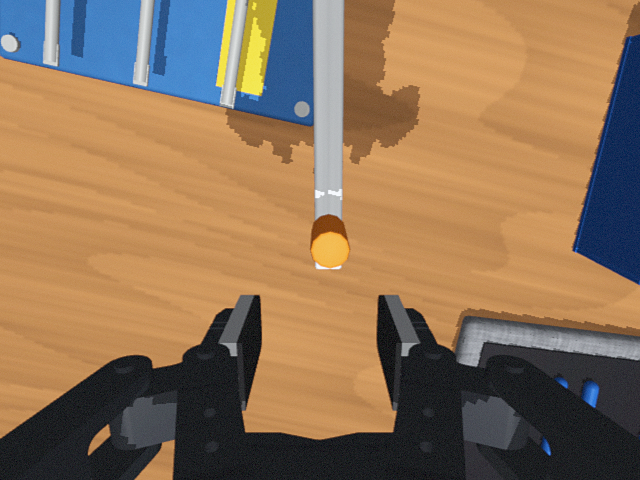

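```bash
python3 - <<'E'
from h import *
f=np.load("pics/w12.npz");a=(f["K"],f["R"],f["t"])
k=ray(*a,[[330,250]],.11)[0];print("knob wrist",k)
print("bar edges",ray(*a,[[314,100],[344,100]],.07), ray(*a,[[315,180],[343,180]],.07))
K,R,t=cal("top");p=np.load("pics/t12.npz")["p"]
plan(np.radians(13.4),(k[0],k[1],0.095))
E
```

```text
knob wrist [0.65477243 0.21555508 0.11      ]
bar edges [[0.58716667 0.19140682 0.07      ]
 [0.58348716 0.20700547 0.07      ]] [[0.6286467  0.20162564 0.07      ]
 [0.62503235 0.21696946 0.07      ]]
turn rad [-0.0024  0.0065 -0.0008] deg [-0.1  0.4 -0. ] | world d cm [-0.92  0.44 -8.72] | tool-after-turn cm [ 8.72  0.64 -0.8 ] | tool-now cm [ 8.71  0.63 -0.85]
```

{"op": "arm_command", "data": {
  "series": [
    [[-0.002,0.006,0],[0,0.5,-0.8],0],
    [[0,0,0],[0,0,0],0],
    [[0,0,0],[3,0,0],0],
    [[0,0,0],[0,0,0],0]
  ]
}}

```text
time: 23.58
position: [0.6516, 0.2142, 0.309]
eef_rot: [-0.183, 1.562, 0.185]
wrist_force: [0.3, 0.2, -0.3]
width: 0.0429
```

```bash
python3 - <<'E'
from h import *
s=state();print(s["time"],s["width"],s["wrist_force"])
plan(np.radians(13.5),(0.6553,0.2143,0.095))
E
```

```text
23.575 0.04289007036921631 [ 0.34254689  0.20507918 -0.33682262]
turn rad [-0.0014  0.0011 -0.0008] deg [-0.1  0.1 -0. ] | world d cm [ 0.37  0.01 -5.9 ] | tool-after-turn cm [ 5.9  -0.08  0.37] | tool-now cm [ 5.9  -0.09  0.36]
```

{"op": "arm_command", "data": {
  "series": [
    [[0,0,0],[1,-0.1,0.35],0],
    [[0,0,0],[2.5,0,0],0],
    [[0,0,0],[2,0,0],0],
    [[0,0,0],[0,0,0],0],
    [[0,0,0],[0,0,0],0]
  ]
}}

```text
time: 24.2
position: [0.6577, 0.2146, 0.2567]
eef_rot: [-0.182, 1.554, 0.185]
wrist_force: [-0.1, -0.8, -0.4]
width: 0.0429
```

```bash
python3 - <<'E'
from h import *
s=state();print(s["time"],s["width"],s["wrist_force"])
plan(np.radians(13.5),(0.6553,0.2143,0.095));snap("wrist","w13")
E
```

```text
24.2 0.04287990223295514 [-0.10807463 -0.75971841 -0.38611947]
turn rad [-0.0013  0.0093 -0.0006] deg [-0.1  0.5 -0. ] | world d cm [-0.24 -0.03 -0.67] | tool-after-turn cm [ 0.67  0.03 -0.24] | tool-now cm [ 0.67  0.03 -0.24]
```

View pics/w13.png

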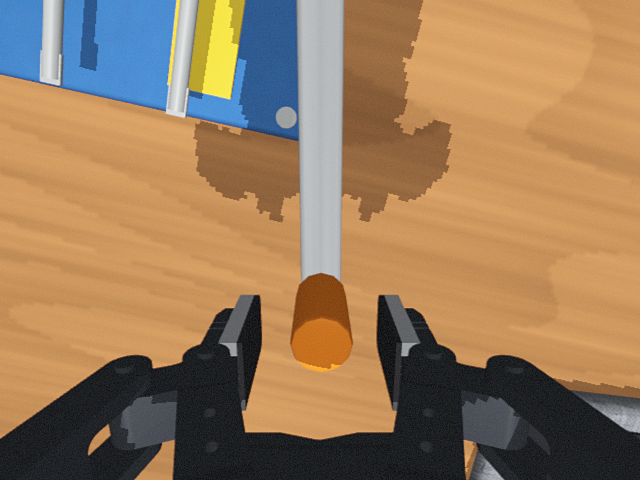

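Knob at (321,340), centred between the jaws. I'll swing it in stages, checking the radius each time.

{"op": "arm_command", "data": {
  "series": [
    [[0,0.009,0],[0.4,0,-0.24],-0.2],
    [[0,0,0],[0,0,0],-0.2],
    [[0.1,0,0],[0,-1.65,-0.08],-0.2],
    [[0.1,0,0],[0,-1.65,-0.08],-0.2],
    [[0.1,0,0],[0,-1.65,-0.08],-0.2],
    [[0.1,0,0],[0,-1.65,-0.08],-0.2],
    [[0,0,0],[0,0,0],-0.2]
  ]
}}

```text
time: 25.12
position: [0.6582, 0.1479, 0.2556]
eef_rot: [0.141, 1.562, -0.135]
wrist_force: [0.9, 0.1, -0.8]
width: 0.034
```

```bash
cat >> h.py <<'E'
Hn=np.array([.495,.176])
def arc(step):
    Rt,p,s=tool(); r=p[:2]-Hn; ph=np.arctan2(r[1],r[0]); z=Rt[:2,2]; print("t",s["time"],"w",s["width"],"F",np.round(s["wrist_force"],1),"z",p[2].round(4))
    print("polar deg",np.degrees(ph).round(1),"R",np.hypot(*r).round(4),"heading",np.degrees(np.arctan2(z[1],z[0])).round(1))
    n=ph-step; plan(n,(*(Hn+.165*np.array([np.cos(n),np.sin(n)])),.096))
E
python3 - <<'E'
from h import *
arc(.1)
E
```

```text
t 25.125 w 0.0339575809552138 F [ 0.9  0.1 -0.8] z 0.2556
polar deg -9.8 R 0.1656 heading -10.1
turn rad [ 0.0945  0.0034 -0.0042] deg [ 5.4  0.2 -0.2] | world d cm [-0.42 -1.6  -0.46] | tool-after-turn cm [ 0.46 -1.65  0.02] | tool-now cm [ 0.45 -1.65 -0.14]
```

Tracking is good. Continuing.

{"op": "arm_command", "data": {
  "series": [
    [[0.1,0.003,-0.004],[0.2,-1.65,-0.1],-0.2],
    [[0.1,0,0],[0,-1.65,-0.08],-0.2],
    [[0.1,0,0],[0,-1.65,-0.08],-0.2],
    [[0.1,0,0],[0,-1.65,-0.08],-0.2],
    [[0.1,0,0],[0,-1.65,-0.08],-0.2],
    [[0,0,0],[0,0,0],-0.2]
  ]
}}

```text
time: 25.88
position: [0.6255, 0.076, 0.2554]
eef_rot: [0.534, 1.5, -0.524]
wrist_force: [-0.1, 0.2, -0.4]
width: 0.0343
```

```bash
python3 - <<'E'
from h import *
arc(.1);snap("wrist","w14")
E
```

```text
t 25.875 w 0.03425188421742641 F [-0.1  0.2 -0.4] z 0.2554
polar deg -37.5 R 0.1644 heading -38.8
turn rad [ 0.0772  0.0024 -0.008 ] deg [ 4.4  0.1 -0.5] | world d cm [-1.02 -1.29 -0.44] | tool-after-turn cm [ 0.44 -1.64  0.14] | tool-now cm [ 0.43 -1.65  0.01]
```

View pics/w14.png

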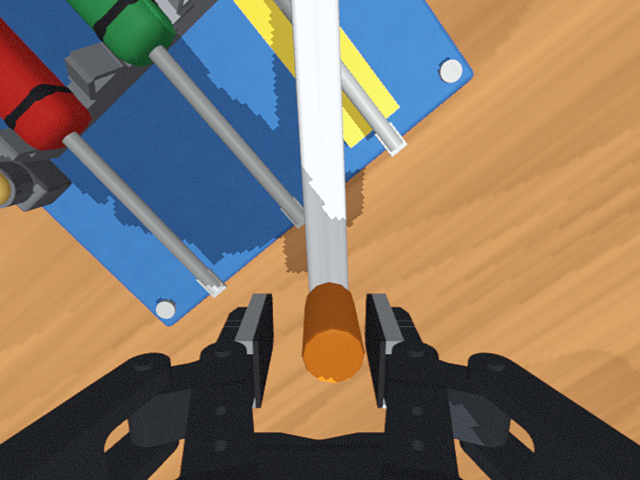

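{"op": "arm_command", "data": {
  "series": [
    [[0.08,0.002,-0.006],[0.2,-1.65,0.15],-0.2],
    [[0.1,0,0],[0,-1.65,-0.06],-0.2],
    [[0.1,0,0],[0,-1.65,-0.06],-0.2],
    [[0.1,0,0],[0,-1.65,-0.06],-0.2],
    [[0.1,0,0],[0,-1.65,-0.06],-0.2],
    [[0.1,0,0],[0,-1.65,-0.06],-0.2],
    [[0,0,0],[0,0,0],-0.2]
  ]
}}

```text
time: 26.8
position: [0.5529, 0.0222, 0.2552]
eef_rot: [0.979, 1.335, -0.958]
wrist_force: [-0.0, 0.3, 0.3]
width: 0.034
```

```bash
python3 - <<'E'
from h import *
arc(.1)
E
```

```text
t 26.8 w 0.033967467838933785 F [-0.   0.3  0.3] z 0.2552
polar deg -69.4 R 0.1643 heading -71.6
turn rad [ 0.0605 -0.0008 -0.0152] deg [ 3.5 -0.  -0.9] | world d cm [-1.55 -0.57 -0.42] | tool-after-turn cm [ 0.42 -1.64  0.15] | tool-now cm [ 0.39 -1.65  0.05]
```

{"op": "arm_command", "data": {
  "series": [
    [[0.06,0,-0.015],[0.2,-1.65,0.05],-0.2],
    [[0.08,0,0],[0,-1.3,-0.04],-0.2],
    [[0,0,0],[0,0,0],-0.2],
    [[0,0,0],[0,0,0],-0.2]
  ]
}}

```text
time: 27.3
position: [0.5294, 0.0155, 0.2547]
eef_rot: [1.071, 1.288, -1.061]
wrist_force: [0.6, -0.6, -0.1]
width: 0.034
```

```bash
python3 - <<'E'
from h import *
arc(.1);snap("wrist","w15")
E
```

```text
t 27.3 w 0.03402177355366845 F [ 0.6 -0.6 -0.1] z 0.2547
polar deg -77.9 R 0.1642 heading -79.0
turn rad [ 0.0805 -0.0004 -0.0082] deg [ 4.6 -0.  -0.5] | world d cm [-1.61 -0.35 -0.37] | tool-after-turn cm [ 0.37 -1.64  0.17] | tool-now cm [ 0.35 -1.65  0.03]
```

View pics/w15.png

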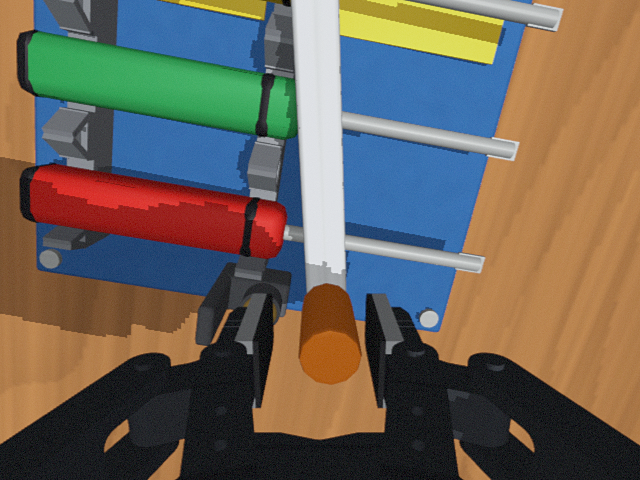

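{"op": "arm_command", "data": {
  "series": [
    [[0.07,0,-0.008],[0.1,-1.2,0.1],-0.2],
    [[0.05,0,0],[0,-0.8,0],-0.2],
    [[0.02,0,0],[0,-0.4,0],-0.2],
    [[0,0,0],[0,0,0],-0.2]
  ]
}}

```text
time: 27.85
position: [0.5087, 0.0115, 0.2542]
eef_rot: [1.172, 1.231, -1.166]
wrist_force: [-0.5, -0.4, 0.0]
width: 0.0344
```

```bash
python3 - <<'E'
from h import *
arc(.05)
E
```

```text
t 27.85 w 0.034434923507463515 F [-0.5 -0.4  0. ] z 0.2542
polar deg -85.3 R 0.1651 heading -86.9
turn rad [ 0.0206 -0.0005 -0.0041] deg [ 1.2 -0.  -0.2] | world d cm [-0.82 -0.04 -0.32] | tool-after-turn cm [ 0.32 -0.83  0.01] | tool-now cm [ 0.32 -0.83 -0.01]
```

{"op": "arm_command", "data": {
  "series": [
    [[0.02,0,-0.004],[0,-0.6,0],-0.2],
    [[0.02,0,0],[0,-0.6,0],-0.2],
    [[0,0,0],[0,0,0],-0.2]
  ]
}}

```text
time: 28.22
position: [0.4973, 0.0108, 0.2546]
eef_rot: [1.202, 1.213, -1.198]
wrist_force: [-0.3, 0.6, 1.0]
width: 0.034
```

```bash
python3 - <<'E'
from h import *
arc(.05);snap("wrist","w16")
E
```

```text
t 28.225 w 0.03404135696280482 F [-0.3  0.6  1. ] z 0.2546
polar deg -89.2 R 0.1652 heading -89.3
turn rad [ 0.0482 -0.0002 -0.0026] deg [ 2.8 -0.  -0.1] | world d cm [-0.83  0.03 -0.36] | tool-after-turn cm [ 0.36 -0.83  0.  ] | tool-now cm [ 0.35 -0.83 -0.04]
```

View pics/w16.png

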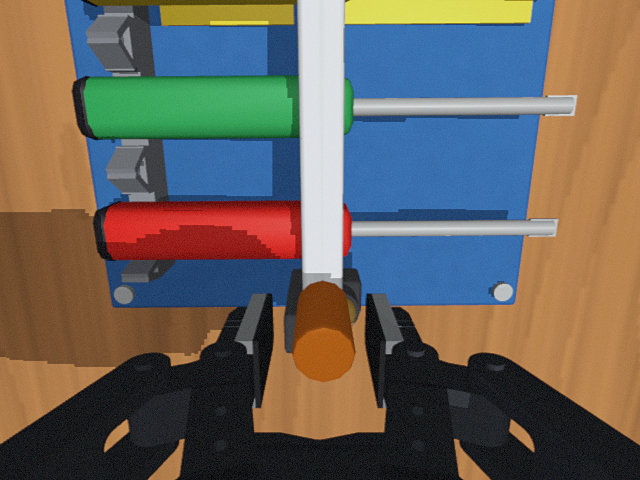

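{"op": "arm_command", "data": {
  "series": [
    [[0.02,0,0],[0,-0.4,0],-0.2],
    [[0.01,0,0],[0,-0.3,0],-0.2],
    [[0,0,0],[0,0,0],-0.2]
  ]
}}

```text
time: 28.65
position: [0.491, 0.0108, 0.2548]
eef_rot: [1.227, 1.196, -1.219]
wrist_force: [1.1, 0.6, -0.8]
width: 0.0345
```

```bash
python3 - <<'E'
from h import *
arc(.05)
p,d,K,R,t=snap("wrist","w17")
for st,ce,l in blobs((lambda h,s,v:(h>3)&(h<16)&(s>200)&(v>60))(*cv2.split(hsv(p))),150): print(st,ce)
p,d,K,R,t=snap("top","t17")
cv2.imwrite("pics/c17.png",cv2.resize(p[190:325,215:335],None,fx=4,fy=4,interpolation=cv2.INTER_CUBIC)[:,:,::-1])
E
```

```text
t 28.65 w 0.03452287674694539 F [ 1.1  0.6 -0.8] z 0.2548
polar deg -91.4 R 0.1652 heading -91.1
turn rad [ 0.0545 -0.0008 -0.0061] deg [ 3.1 -0.  -0.3] | world d cm [-0.82  0.06 -0.38] | tool-after-turn cm [ 0.38 -0.83 -0.  ] | tool-now cm [ 0.38 -0.83 -0.05]
[ 311  281   63  100 4687] [339.82035417 333.1909537 ]
```

View pics/w17.png

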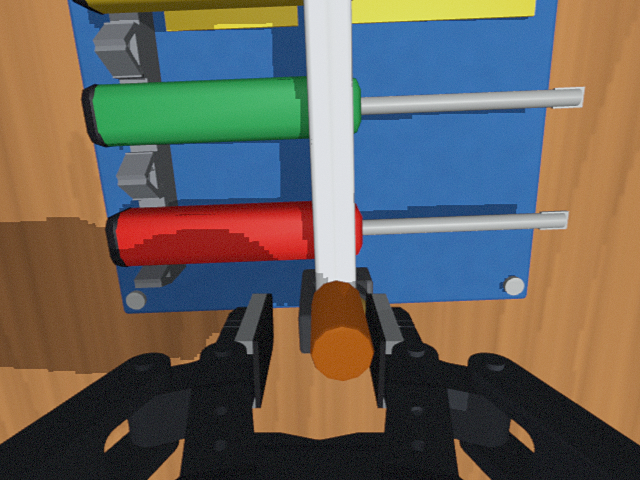

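View pics/c17.png

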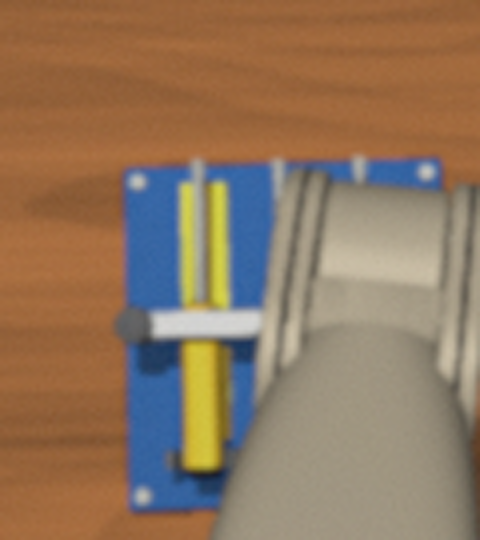

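{"op": "arm_command", "data": {
  "series": [
    [[0.01,0,0],[0,-0.3,0],-0.2],
    [[0,0,0],[0,-0.2,0],-0.2],
    [[0,0,0],[0,0,0],-0.2]
  ]
}}

```text
time: 29.12
position: [0.4895, 0.0108, 0.2557]
eef_rot: [1.24, 1.184, -1.219]
wrist_force: [0.5, 0.2, -1.3]
width: 0.0339
```

```bash
python3 - <<'E'
from h import *
arc(.05)
p,d,K,R,t=snap("wrist","w18")
for st,ce,l in blobs((lambda h,s,v:(h>3)&(h<16)&(s>200)&(v>60))(*cv2.split(hsv(p))),150): print(st,ce)
E
```

```text
t 29.125 w 0.03394875538264805 F [ 0.5  0.2 -1.3] z 0.2557
polar deg -91.9 R 0.1653 heading -91.7
turn rad [ 0.0529 -0.0019 -0.0161] deg [ 3.  -0.1 -0.9] | world d cm [-0.82  0.08 -0.47] | tool-after-turn cm [ 0.47 -0.83 -0.01] | tool-now cm [ 0.46 -0.83 -0.05]
[ 311  280   63   99 4640] [339.30775862 331.56314655]
```

View pics/w18.png

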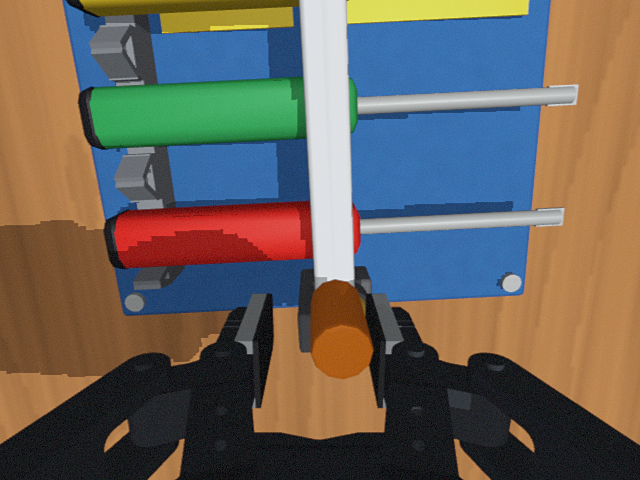

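{"op": "arm_command", "data": {
  "series": [
    [[0,0,0.015],[0,0.6,0],-0.1],
    [[0,0,0],[0,0,0],0],
    [[0,0,0],[-3,0,0],0],
    [[0,0,0],[-4,0,0],0],
    [[0,0,0],[-4,0,0],0],
    [[0,0,0],[0,5,0],0],
    [[0,0,0],[0,5,0],0],
    [[0,0,0],[0,5,0],0],
    [[0,0,0],[0,5,0],0],
    [[0,0,0],[0,0,0],0]
  ]
}}

```text
time: 30.42
position: [0.6927, 0.0046, 0.3705]
eef_rot: [1.24, 1.182, -1.219]
wrist_force: [-0.6, 0.3, -0.5]
width: 0.0428
```

```bash
python3 - <<'E'
from h import *
s=state();print(s["time"],s["width"],s["position"])
snap("wrist","w19");snap("side","s19")
p,d,K,R,t=snap("top","t19")
cv2.imwrite("pics/c19.png",cv2.resize(p[190:325,215:335],None,fx=4,fy=4,interpolation=cv2.INTER_CUBIC)[:,:,::-1])
cv2.imwrite("pics/c19s.png",cv2.resize(np.load("pics/s19.npz")["p"][230:340,220:400],None,fx=4,fy=4,interpolation=cv2.INTER_CUBIC)[:,:,::-1])
E
```

```text
30.425 0.0427513709765477 [0.69273376 0.00464148 0.37047595]
```

View pics/c19.png

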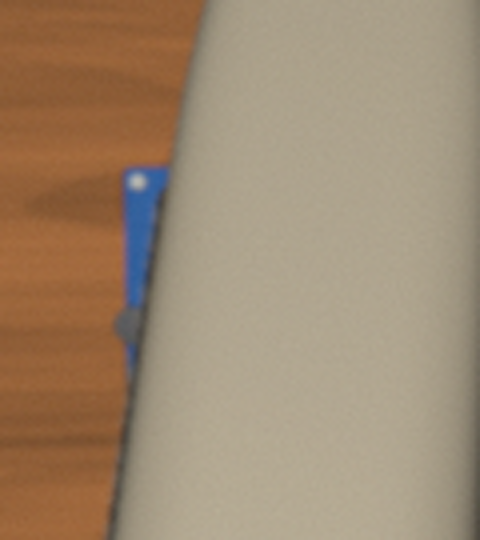

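View pics/c19s.png

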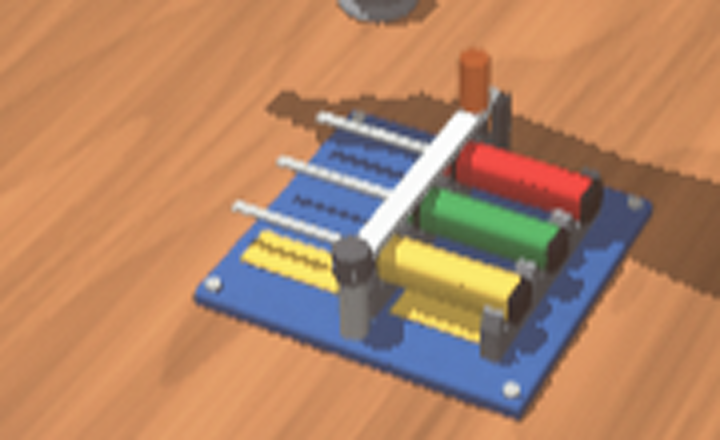

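View pics/w19.png

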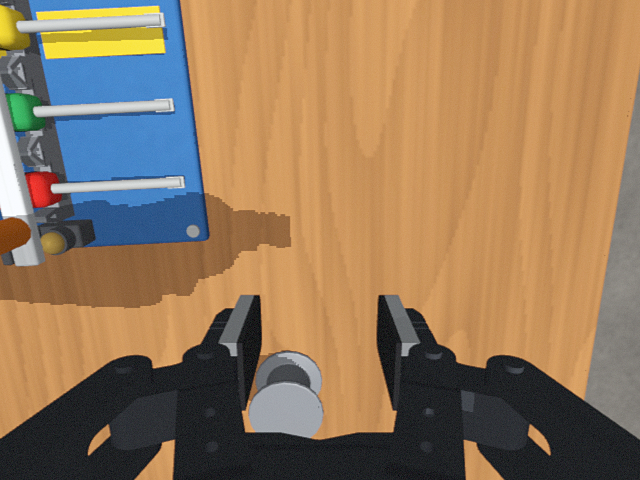

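{"op": "arm_command", "data": {
  "series": [
    [[0,0,0],[-2,0,5],0],
    [[0,0,0],[0,-3,5],0],
    [[0,0,0],[0,-3,5],0],
    [[0,0,0],[0,-3,5],0],
    [[0,0,0],[0,-3,5],0],
    [[0,0,0],[0,-3,5],0],
    [[0,0,0],[0,0,5],0],
    [[0,0,0],[0,0,0],0]
  ]
}}

```text
time: 31.58
position: [0.5125, -0.3435, 0.3919]
eef_rot: [1.236, 1.188, -1.221]
wrist_force: [-0.2, 0.3, -0.4]
width: 0.0425
```

```bash
python3 - <<'E'
from h import *
s=state();print(s["time"],s["width"],s["position"])
p,d,K,R,t=snap("top","t20")
cv2.imwrite("pics/c20.png",cv2.resize(p[215:325,235:345],None,fx=5,fy=5,interpolation=cv2.INTER_CUBIC)[:,:,::-1])
h,s,v=cv2.split(hsv(p))
for st,ce,l in blobs((h>3)&(h<16)&(s>190)&(v>120),8):
    if 200<ce[0]<350 and 200<ce[1]<330: print("knob",st,ce,ray(K,R,t,[ce],.11))
m=(s<40)&(v>150)
for st,ce,l in blobs(m,60):
    ys,xs=np.nonzero(l)
    if 200<ce[0]<350 and 200<ce[1]<330:
        P=ray(K,R,t,np.c_[xs,ys],.07)[:,:2]; vx,vy,x0,y0=cv2.fitLine(P.astype(np.float32),cv2.DIST_L2,0,1e-4,1e-4).ravel();print("bar",st,np.degrees(np.arctan2(vy,vx)),x0,y0)
E
```

```text
31.575 0.04254450225689283 [ 0.51252561 -0.34354081  0.39189772]
bar [261 231   5  33  63] 1.8647692 0.5607006 0.13675521
bar [253 263  58  11 359] -89.36283 0.49934748 0.094483495
```

View pics/c20.png

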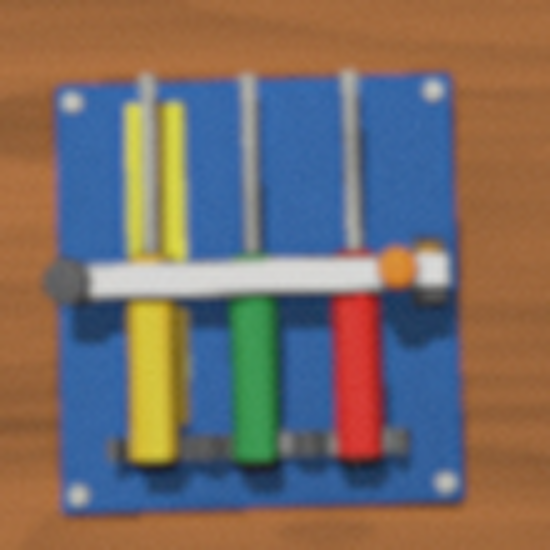

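The bar measures -89.4° in world. That is perpendicular to the slots to within about 0.01 rad, past the 0.042 rad catch point, and the ball shows on the outer side of the bar. All the handle ends line up at row ~460. I'm handing in.

```bash
python3 - <<'E'
from h import *
order.close_job();print(state()["time"])
E
```

```text
the job is handed in; nothing more can be done
the job is handed in; nothing more can be done
```

The yellow screwdriver is lying in its slot and the keeper bar is shut past its catch. I handed the job in at about 31.6 s of the 64 s allowed.

- **Placing:** My first grasp ran joint 6 into its range limit (3.14 rad) before reaching the slot. I set the driver down on clear bench, turned the gripper 180°, gripped it again and laid it in the slot.
- **Keeper:** I loosely straddled the knob with the fingers and swung the bar in stages over the catch. When the bar stopped moving I took that to be the stop, then lifted clear.
- **Last checks:** In the final top view the yellow handle lies level with the red and green ones, with the blade pointing the same way. The last tip measurement, taken just before lowering, was within about 1 mm of the green one. The bar measured -89.4° against about -88.9° expected when fully shut. That is within measurement error and clearly past the catch point, and the brass ball shows on the outer side of the bar.
- **Disagreements:** The wrist camera placed the green driver up to about 4 mm apart sideways depending on gripper heading. I used the average, which matched the top view. I also expected a clear force rise at the stop, but the wrist readings stayed around 1 N, so the shut position rests on the pictures.
- **Bystanders:** I did not deliberately approach the spool, bin or meter, but I made no separate position check on them at the end.

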